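# Rebuild the sprung spindle of a specimen rotator

## Robot

A 6-joint arm with a two-finger parallel gripper is mounted at the origin on a cart in front of the work surface, level with it; the furniture and walls round the work are solid. World frame = base frame: x ahead of the robot, y to its left, z up, the work surface at z = 0. Lengths are in m, angles in degrees, forces in N, time in s.
With the tool pointing down it reaches from about 0.3 to 0.75 m from the base axis. Payload 8.5 kg.
Tool frame: the origin (TCP) lies on the centre line of the jaws, within the pads' length; the fingertips stand 19 mm ahead of it and the grasp point (between the pads) is the TCP; z points along the fingers, x is the direction in which the jaws open and shut, and the axes are right-handed (so a half turn about z gives the same grasp; the last joint's range is limited). The gripper opens to 85 mm and grips with 20 to 120 N. Pads are 22 mm wide; open, the fingers measure 114 mm over their backs; the gripper's body (76 mm by 85 mm) begins 54 mm behind the grasp point. The pads swing forward as they close: fully open they stand 13 mm farther back than shut.
Start: joints at [32.126, 21.807, 74.336, -0, 83.858, -12.336], TCP at [0.393, 0.385, 0.25] pointing down, gripper open.
Joint ranges: [-178.18, 178.18], [-50.72, 133.34], [12.68, 142.11], [-81.47, 261.47], [9.98, 163.14], [-165.26, 165.26]. Speed limits (degrees/s): [136.94, 136.94, 180, 180, 180, 180].

## Interface

Orientations are given as a 3x3 rotation matrix whose columns are the frame's x, y, z axes.
In Python, from rig import env, cams, order gives the robot as it stands.
- The arm moves only by the tool step_arm, never from a script. Its argument "steps" is a list of rows, each an object with "xyz": the shift along the tool's x, y, z normalised to -1 to 1, where 1 is 0.04 m, a list of three; "turn": the turn, a rotation vector about the tool's x, y, z normalised to -1 to 1, where 1 is 0.08 rad, a list of three; "gripper": the gripper command: -1 is shut, 1 is fully open, values between are in proportion. A call has 1 to 20 rows; each row shifts and turns the commanded pose from where the row before left it, along the tool's axes as they then stand; what a row does not reach is not made up. A row lasts 1/12 s, in which the tool goes at most 41.7 mm and 7.16 degrees, less where a joint would pass 70% of its speed; a pose out of reach is approached as far as the arm can. A call with a number of a shift or a turn outside -1 to 1 is refused whole. A call with a gripper value outside its range is refused whole. The fingers move at their own pace and stop on an object; "squeeze" is the grip in N (left out, the last holds). Time passes only in rows, so rows that do not move let the fingers close. It gives the time, the measured TCP pose, the force and the opening at its end, in the units of the state.
- env.observe(): the state, without advancing time (a new reading comes with each control period).
- cams.get_image(name): name is "side" or "top" or "wrist"; returns (picture, depth): 420x560x3 uint8, red, green, blue; 420x560 float32, m along the optical axis (not along the pixel's ray), 0 where there is no reading.
- cams.camera_info(name): a dict with "fx", "fy", "cx", "cy" (pixels), "extrinsics" (4x4, takes a point from camera to world coordinates). Camera axes: x right, y down, z forward; pixel columns grow to the right and rows downward; lengths in m; the calibration is good to about 2 mm. A picture is of the moment at which its call begins: read the wrist's pose just before it. camera_info takes no time and is no camera call; for the wrist camera it gives the pose at the moment of the call.
- order.close_job(): hands the job in, once; it reports no verdict.
The state is a dict: "time_s": time; "q": joint angles; "qvel": joint speeds; "joint_efforts": joint torques, N m; "position": TCP position; "tool_rot": TCP orientation; "ft_force": force on the tool from outside, world axes, zero at the start; "wrist_torque": the same for the moment, N m; "grip_width": finger opening in m.
Only numpy, scipy, OpenCV 4.12 (cv2) and the standard library are available. Lean on these libraries where they do the work, as an engineer would, in place of code of your own. Each camera call takes 0.05 s, during which the arm holds its last target. There are 200 camera calls.

## Task

Rebuild the specimen rotator's spindle: slide the blue spacer down the shaft onto the sprung bearing, then the brass washer onto the spacer, then fit the winged retainer with its slot over the flat shaft head, press it down against the spring, turn it clockwise (seen from above) to its stop and let go so that it springs up and stays locked under the head. Seat everything by feel, never pushing with more than about 25 N, and leave the vial, the dropper bottle and the petri dish where they stand.

Things in the scene. Friction and masses are not known exactly. Their poses are not given: they have to be found in the camera images.
- base: grey square spindle unit fixed to the bench, 90x90x20 mm, upright steel shaft in its middle. Origin: centre of its underside, on the shaft's axis; z up; x along the long side of the flat shaft head. The shaft is clamped at a height that is NOT measured: it stands 0 to 24 mm higher, with spring, bearing and head, than the heights given here above the origin, so feel for the seats
- shaft_foot (a point): shaft's foot: on its axis, on the base's top (20 mm up). Lowest-setting heights above the base's origin: dark sprung bearing (36 mm wide) that carries the stack: top at 50 mm; it sinks 1 mm per 1.5 N, rigid after 9.5 mm. Shaft 22 mm diameter to 81 mm, cone to 86.5, neck 8 mm diameter to 99, then the head: blade 22 mm (x) by 7 mm (y), 99 to 107.5 mm, top rounded
- spacer: blue plastic ring, 40 mm outside, 24.4 mm bore, 24 mm high, 45 g more or less. Origin: centre of its underside, z up. Goes on first; lies flat on the bench at the start
- washer: brass ring, 52 mm outside, 24.4 mm bore, 12 mm high, 60 g more or less. Origin: centre of its underside, z up. Goes on second; lies flat on the bench at the start
- retainer: winged retainer, about 60 g, 41 mm high, upright on the bench. Black round skirt 48 mm outside, bore 25.6 mm, 12 mm deep from below; then a web 12 to 17 mm up with a through slot 24 x 9 mm along x. It goes on last, its x along the head's x (either way round), and first rests on the washer, blade in the slot. Origin: centre of its underside, z up
- retainer_wings (a point): point midway between the retainer's two red upright wings, 29 mm above its underside. Wings 44 mm long (x), 24 mm high (17 to 41 mm above the underside), 36 mm over their outer faces: pinch them along the retainer's y. x, y, z as the retainer's
- retainer_web (a point): middle of the web's top, 17 mm above the underside. Ridges 3 mm high here stop turning until the bearing is sunk 7 mm (push about 10 N; rigid at about 13 N). Then it turns clockwise from above: at 80 degrees from the base's x the blade lies between ridges and two pins, which stop it about 3 degrees later; released, it springs up 3 mm and is locked. Axes as the retainer's
- vial: small amber vial with black cap, 23 mm diameter, 57 mm high; bystander. Origin: centre of its underside
- dropper: amber dropper bottle with black bulb, 33 mm diameter, 102 mm high; bystander. Origin: centre of its underside
- dish: petri dish, 59 mm diameter, 15 mm high; bystander. Origin: centre of its underside
Mind the look-alikes: they are no part of the job. Of the things like the retainer, leave any that is green or purple; of the rest the larger one is meant.

How it is judged (in metres and radians):
On the way, in this order (a step that is already met when the one before it is completed fails the run):
1. the spacer is on the shaft and bears on the bearing (horizontal distance between spacer and base below 0.003 m and height (world z) of spacer below 0.078 m and angle between spacer's own z axis and vertical below 0.06 rad and contact force between spacer and base above 0.1 N), for 0.2 s.
2. then the washer lies on the spacer (horizontal distance between washer and base below 0.004 m and z of washer in the frame of spacer between 0.022 and 0.026 m and contact force between washer and spacer above 0.1 N), for 0.2 s.
3. then the retainer, its slot over the head, is pressed down on the washer (horizontal distance between retainer and base below 0.004 m and z of retainer in the frame of washer below 0.014 m and contact force between retainer and washer above 6 N), for 0.1 s.
At the end, for the whole second after the job is handed in: spacer, washer, retainer stacked in this order on the shaft, each within 4 mm of its axis and touching within 2 mm; the retainer level within 0.08 rad, turned at least 1.2 rad from the head, held under it by the spring with over 1 N; all at rest and released (horizontal distance between each of spacer, washer, retainer and base below 0.004 m and z of washer in the frame of spacer between 0.022 and 0.026 m and z of retainer in the frame of washer between 0.01 and 0.014 m and angle between the x axis of retainer and the x axis of base, either way round above 1.2 rad and angle between retainer's own z axis and vertical below 0.08 rad and contact force between retainer and base above 1 N and linear speed of retainer below 0.01 m/s).
It fails at once if the stack or shaft is pushed with more than 30 N (contact force between any of spacer, washer, retainer, the arm and base above 30 N or contact force between washer and spacer above 30 N or contact force between retainer and washer above 30 N).
It fails at once if a bystander is moved more than 20 mm or tipped (distance of any of vial, dropper, dish from where it was at the start of the episode above 0.02 m or angle between any of vial, dropper, dish's own z axis and vertical above 0.5 rad).
It also fails if it takes over 72 s, if anything falls off the work surface, if the arm or the gripper's body presses on something with over 40 N, if the wrist force passes 120 N, or if a joint passes its speed limit or range.

## Working session

There is one attempt and no reset: what is moved stays moved. The work goes in short steps, Python scripts to look and compute and a tool call to move; the robot and the scene stay as the last step left them, time stands still between calls to the robot, and variables do not carry over. Pictures are saved under pics/ and viewed, about 8 in all and at most 12, crops included, and the job is handed in when it is done.

Besides the shell and the picture viewer there is one more tool, called as name([rows], argument=value, ...), one row to a line, values as JSON. step_arm: Moves the arm, as the interface text tells. Scaled input: -1 to 1 covers 0.04 m each way for a shift and 0.08 rad each way for a turn. Its arguments: {"type":"object","properties":{"steps":{"type":"array"},"squeeze":{"type":"number"}},"required":["steps"]}

```bash
mkdir -p pics; ls
cat > h.py <<'E'
import numpy as np, cv2
from rig import env, cams, order
def ray(name,u,v,z,info=None):
    c=info or cams.camera_info(name); E=np.array(c["extrinsics"])
    d=E[:3,:3]@np.array([(u-c["cx"])/c["fx"],(v-c["cy"])/c["fy"],1]); o=E[:3,3]
    return o+d*(z-o[2])/d[2]
def cloud(name,D):
    c=cams.camera_info(name); E=np.array(c["extrinsics"]); v,u=np.indices(D.shape)
    P=np.stack([(u-c["cx"])/c["fx"]*D,(v-c["cy"])/c["fy"]*D,D],-1)
    return P@E[:3,:3].T+E[:3,3]
def save(n,im): cv2.imwrite("pics/"+n+".png",cv2.cvtColor(im,cv2.COLOR_RGB2BGR))
E
python3 - <<'E'
from h import *
for n in ("top","side","wrist"):
    im,D=cams.get_image(n); save(n+"0",im); np.savez("pics/"+n+"0.npz",im=im,D=D,P=cloud(n,D))
    c=cams.camera_info(n); print(n,c["fx"],c["cx"],c["cy"],np.round(c["extrinsics"],3).tolist())
s=env.observe(); print(s)
E
```

```text
pics
top 511.6279389221994 274.37893764401394 215.49656506322776 [[0.008, -0.997, 0.075, 0.49], [-1.0, -0.009, -0.009, 0.079], [0.01, -0.075, -0.997, 1.03], [0.0, 0.0, 0.0, 1.0]]
side 507.1170509157632 278.59959130046667 204.06006156078726 [[0.918, -0.245, 0.312, 0.25], [-0.396, -0.6, 0.695, -0.619], [0.017, -0.761, -0.648, 0.717], [0.0, 0.0, 0.0, 1.0]]
wrist 347.67964022400946 275.05792304512806 207.13063945742846 [[0.713, 0.675, 0.187, 0.345], [0.701, -0.688, -0.19, 0.434], [-0.0, 0.267, -0.964, 0.374], [0.0, 0.0, 0.0, 1.0]]
{'time_s': 0.15, 'q': array([ 3.21262946e+01,  2.18324008e+01,  7.43695304e+01, -2.79383581e-04,
        8.38576001e+01, -1.23343998e+01]), 'qvel': array([ 0.03156166, -0.09530494, -0.10361443, -0.04488333,  0.01160174,
       -0.01851984]), 'joint_efforts': array([ 2.45658695e-03, -4.48627496e+01, -2.31344801e+01, -1.48753829e-04,
        3.79235455e-03, -3.65650499e-05]), 'position': array([0.39238674, 0.38513829, 0.24988189]), 'tool_rot': array([[ 7.13730300e-01,  7.00420081e-01, -8.77342098e-04],
       [ 7.00419893e-01, -7.13730806e-01, -5.56641654e-04],
       [-1.01606907e-03, -2.17215844e-04, -9.99999460e-01]]), 'ft_force': array([ 0.08395465,  0.89704796, -0.13642681]), 'wrist_torque': array([ 0.01778076, -0.01050781,  0.01602577]), 'grip_width': 0.0854555527241744}
```

View pics/top0.png

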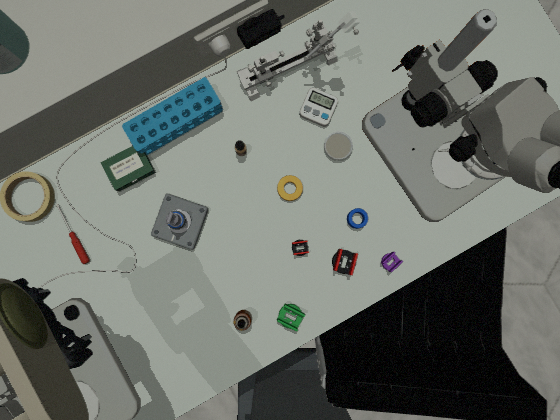

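View pics/side0.png

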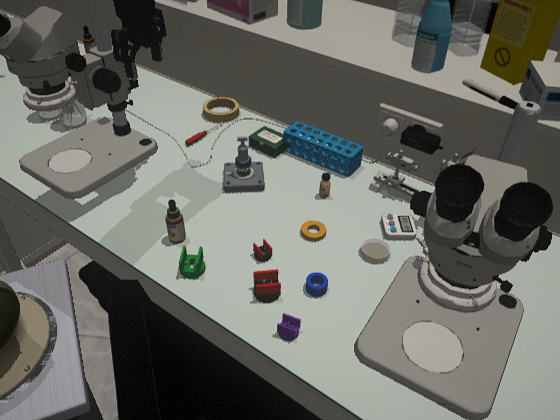

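The top view shows these candidates:
- **Retainer:** large red (345,262), small red (300,247), purple (391,261), green (291,317). I choose the large red one.
- **Spacer:** blue ring (357,218); the only one.
- **Washer:** brass ring (289,188). The tape roll at (27,197) is not it.
- **Base:** (180,222).
- **Bystanders:** vial (240,148), dropper (242,321), dish (338,147).

Run:
```python
from h import *
import numpy as np
d=np.load("pics/top0.npz"); im,D,P=d["im"],d["D"],d["P"]
hsv=cv2.cvtColor(im,cv2.COLOR_RGB2HSV)
def blob(lo,hi,box,nm,z,close=0):
    m=cv2.inRange(hsv,lo,hi); k=np.zeros_like(m); x0,y0,x1,y1=box; k[y0:y1,x0:x1]=m[y0:y1,x0:x1]
    cs,_=cv2.findContours(k,cv2.RETR_EXTERNAL,2); c=np.vstack([c for c in cs if cv2.contourArea(c)>8])
    r=cv2.minAreaRect(c); h=cv2.convexHull(c); e=cv2.fitEllipse(h) if len(h)>4 else None
    print(nm,r,"ell",np.round(e[0],1),np.round(e[1],1),"world",np.round(ray("top",*e[0],z),4),"zmax",np.round(np.percentile(P[k>0][:,2],[5,50,95]),3))
blob((100,120,60),(125,255,255),(340,200,376,236),"spacer",.024)
blob((12,100,80),(32,255,255),(270,170,310,206),"washer",.012)
blob((0,120,60),(8,255,255),(325,240,366,285),"ret",.041)
blob((0,120,60),(8,255,255),(285,235,315,262),"small",.03)
# base
Pz=P[...,2]; b=P[190:255,148:212]; 
print("ring px base heights",np.round(np.percentile(b[...,2],[5,25,50,75,90,97,99.5]),3))
m=((Pz>.012)&(Pz<.028)).astype(np.uint8); k=np.zeros_like(m);k[185:258,145:215]=m[185:258,145:215]
cs,_=cv2.findContours(k*255,cv2.RETR_EXTERNAL,2);c=max(cs,key=cv2.contourArea); r=cv2.minAreaRect(c); print("base",r,np.round(ray("top",*r[0],.02),4))
bp=cv2.boxPoints(r); W=np.array([ray("top",*q,.02) for q in bp]); print(np.round(W,4).tolist()); e=np.diff(W,axis=0);print(np.degrees(np.arctan2(e[:,1],e[:,0])),np.linalg.norm(e,axis=1))
hp=P[190:255,148:212].reshape(-1,3); t=hp[hp[:,2]>.085]; print("high",len(t),t.mean(0),t[:,2].max())
for nm,(u,v) in dict(vial=(240,148),drop=(242,321),dish=(338,147)).items(): print(nm,P[v,u])
crop=lambda x0,y0,w,h,s: cv2.resize(im[y0:y0+h,x0:x0+w],None,fx=s,fy=s,interpolation=cv2.INTER_CUBIC)
a=crop(148,190,66,66,6); b2=crop(285,235,125,66,6)[:396,:404]
save("crop1",np.hstack([a,b2[:a.shape[0]]]))
```

```text
spacer ((357.423095703125, 217.88461303710938), (19.137157440185547, 19.691856384277344), 56.3099365234375) ell [357.2 218. ] [19.7 20.2] world [ 0.5622 -0.0939  0.024 ] zmax [0.014 0.023 0.026]
washer ((289.5000305175781, 188.0), (24.748737335205078, 24.748737335205078), 45.0) ell [289.5 187.7] [25.1 25.2] world [0.6227 0.0395 0.012 ] zmax [0.008 0.011 0.015]
ret ((345.5622863769531, 261.5166015625), (19.517946243286133, 22.35223388671875), 14.931418418884277) ell [345.5 261.3] [20.7 39.2] world [ 0.4771 -0.0681  0.041 ] zmax [0.027 0.04  0.043]
small ((301.0, 252.49998474121094), (1.64398992061615, 14.302711486816406), 80.53767395019531) ell [300.9 252.5] [ 1.8 17.4] world [0.4932 0.0174 0.03  ] zmax [0.025 0.028 0.03 ]
ring px base heights [-0.003 -0.     0.01   0.02   0.023  0.09   0.12 ]
base ((179.1400146484375, 221.01998901367188), (45.87370681762695, 45.54088592529297), 19.440034866333008) [0.5534 0.2575 0.02  ]
[[0.5256, 0.3143, 0.02], [0.611, 0.2866, 0.02], [0.5814, 0.2004, 0.02], [0.4963, 0.2287, 0.02]]
[ -18.00696819 -108.97614726  161.60923414] [0.0897518  0.09112855 0.08961479]
high 148 [0.54438365 0.23210055 0.22722981] 1.0297585451086488
vial [0.69257836 0.13701657 0.05852688]
drop [0.36903378 0.12712712 0.09500534]
dish [ 0.70537087 -0.05719469  0.01638152]
```

View pics/crop1.png

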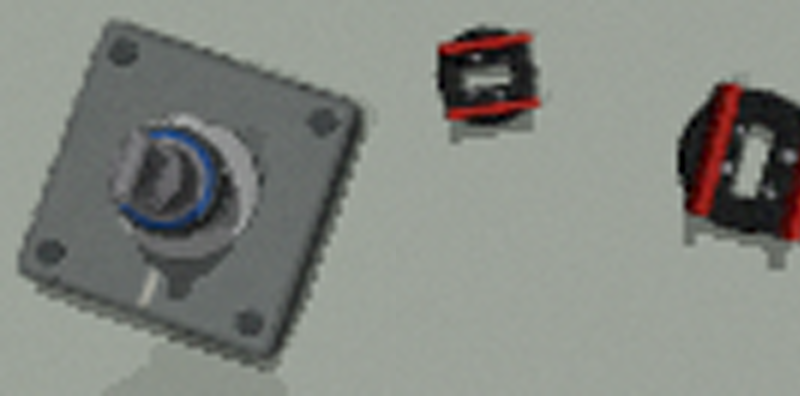

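Crop: the blade head is at about (143,170), with its long side at roughly -18° in the world, and the large red retainer is at the right with about the same yaw. I'll move over the shaft for a closer wrist view.

step_arm([
  {"xyz": [0.106,0.85,0],"turn": [0,0,0],"gripper": 1},
  {"xyz": [0.106,0.85,0],"turn": [0,0,0],"gripper": 1},
  {"xyz": [0.106,0.85,0],"turn": [0,0,0],"gripper": 1},
  {"xyz": [0.106,0.85,0],"turn": [0,0,0],"gripper": 1},
  {"xyz": [0.106,0.85,0],"turn": [0,0,0],"gripper": 1},
  {"xyz": [0.106,0.85,0],"turn": [0,0,0],"gripper": 1},
  {"xyz": [0,0,0],"turn": [0,0,-1],"gripper": 1},
  {"xyz": [0,0,0],"turn": [0,0,-1],"gripper": 1},
  {"xyz": [0,0,0],"turn": [0,0,-1],"gripper": 1},
  {"xyz": [0,0,0],"turn": [0,0,-1],"gripper": 1},
  {"xyz": [0,0,0],"turn": [0,0,-1],"gripper": 1},
  {"xyz": [0,0,0],"turn": [0,0,-1],"gripper": 1},
  {"xyz": [0,0,0],"turn": [0,0,0],"gripper": 1},
  {"xyz": [0,0,0],"turn": [0,0,0],"gripper": 1},
  {"xyz": [0,0,0],"turn": [0,0,0],"gripper": 1},
])

```text
time_s: 1.4
position: [0.5535, 0.2574, 0.2502]
tool_rot: [[0.312, 0.95, -0.0], [0.95, -0.312, -0.0], [-0.0, -0.0, -1.0]]
ft_force: [0.4, 0.1, -0.3]
grip_width: 0.0853
```

```bash
cat >> h.py <<'E'
def psi(s): return np.degrees(np.arctan2(s["tool_rot"][1,0],s["tool_rot"][0,0]))
def go(t,n):
    s=env.observe(); R=np.array(s["tool_rot"]); d=R.T@(np.array(t)-s["position"]); print("shift mm",np.round(d*1000,1),"per row of",n,np.round(d/.04/n,3),"psi",round(psi(s),2),"t",s["time_s"])
def shot(n):
    s=env.observe(); c=cams.camera_info("wrist"); im,D=cams.get_image("wrist"); save(n,im)
    E=np.array(c["extrinsics"]); v,u=np.indices(D.shape); P=np.stack([(u-c["cx"])/c["fx"]*D,(v-c["cy"])/c["fy"]*D,D],-1)@E[:3,:3].T+E[:3,3]
    np.savez("pics/"+n+".npz",im=im,D=D,P=P); print(np.round(s["position"],4),round(psi(s),2),np.round(s["ft_force"],2),s["time_s"]); return im,D,P,c
E
python3 - <<'E'
from h import *
im,D,P,c=shot("w1"); Z=P[...,2]
m=(Z>.09)&(Z<.14); q=P[m]; print(len(q), np.percentile(q[:,2],[1,50,99]) if len(q) else 0)
go([.5622,-.0939,.15],10)
E
```

```text
[0.5535 0.2574 0.2502] 71.83 [ 0.43  0.07 -0.35] 1.4
2273 [0.09037053 0.10161348 0.13902156]
shift mm [-331.2  117.6  100.2] per row of 10 [-0.828  0.294  0.251] psi 71.86 t 1.45
```

View pics/w1.png

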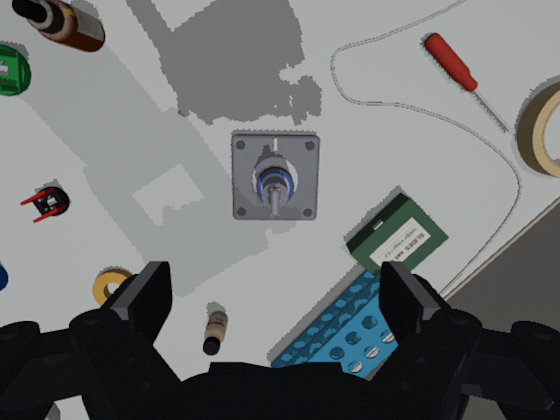

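The wrist view shows the base square with the image at (275,175), so the tool's yaw already matches it. The blade head is at about (275,200). Next I measure it in detail.

Run:
```python
from h import *
d=np.load("pics/w1.npz"); im,P=d["im"],d["P"]; c=cams.camera_info("wrist"); Z=P[...,2]
print("col275 z mm",[(v,int(Z[v,275]*1000)) for v in range(150,226,2)])
for v in (196,202,208,212): print(v,[(u,int(Z[v,u]*1000)) for u in range(262,290,2)])
m=((Z>.012)&(Z<.028)).astype(np.uint8)*255; k=np.zeros_like(m); k[120:230,222:330]=m[120:230,222:330]
k=cv2.morphologyEx(k,cv2.MORPH_CLOSE,np.ones((3,3)))
cs,_=cv2.findContours(k,0,2); cc=max(cs,key=cv2.contourArea); h=cv2.convexHull(cc)
W=np.array([ray("wrist",*p[0],.02,c)[:2] for p in h]).astype(np.float32); r=cv2.minAreaRect(W*1000); print("base wrist",r)
dt=np.load("pics/top0.npz"); a=dt["im"][195:255,148:212]; b=im[125:226,225:326]
save("crop2",np.hstack([cv2.resize(a,(400,400),interpolation=2),cv2.resize(b,(400,400),interpolation=2)]))
```

```text
col275 z mm [(150, 21), (152, 21), (154, 21), (156, 21), (158, 23), (160, 22), (162, 23), (164, 23), (166, 40), (168, 56), (170, 61), (172, 61), (174, 60), (176, 60), (178, 70), (180, 80), (182, 87), (184, 91), (186, 93), (188, 113), (190, 117), (192, 117), (194, 118), (196, 117), (198, 117), (200, 118), (202, 118), (204, 117), (206, 117), (208, 119), (210, 117), (212, 117), (214, 118), (216, 114), (218, 21), (220, 16), (222, 1), (224, 1)]
196 [(262, 91), (264, 91), (266, 93), (268, 96), (270, 95), (272, 116), (274, 118), (276, 118), (278, 118), (280, 97), (282, 95), (284, 93), (286, 91), (288, 92)]
202 [(262, 22), (264, 91), (266, 91), (268, 95), (270, 109), (272, 116), (274, 117), (276, 117), (278, 116), (280, 110), (282, 94), (284, 93), (286, 91), (288, 20)]
208 [(262, 20), (264, 22), (266, 20), (268, 20), (270, 19), (272, 117), (274, 116), (276, 119), (278, 117), (280, 20), (282, 21), (284, 20), (286, 21), (288, 20)]
212 [(262, 21), (264, 22), (266, 21), (268, 20), (270, 21), (272, 117), (274, 118), (276, 117), (278, 118), (280, 21), (282, 20), (284, 20), (286, 20), (288, 19)]
base wrist ((553.7313232421875, 257.8224182128906), (89.3045883178711, 89.4962387084961), 71.43782043457031)
```

View pics/crop2.png

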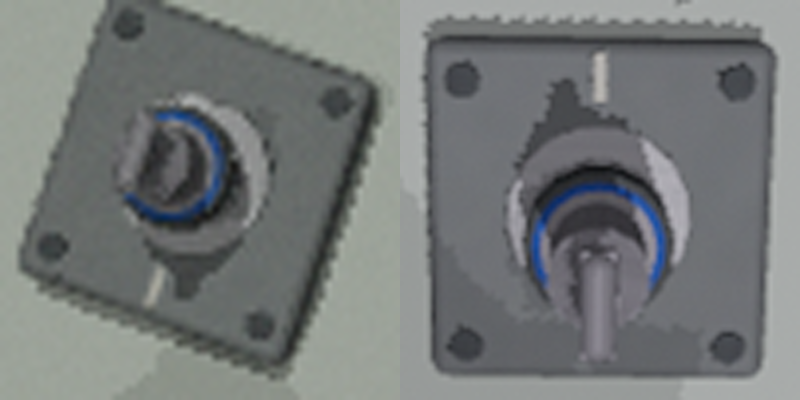

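step_arm([
  {"xyz": [-0.828,0.294,0.25],"turn": [0,0,0],"gripper": 1},
  {"xyz": [-0.828,0.294,0.25],"turn": [0,0,0],"gripper": 1},
  {"xyz": [-0.828,0.294,0.25],"turn": [0,0,0],"gripper": 1},
  {"xyz": [-0.828,0.294,0.25],"turn": [0,0,0],"gripper": 1},
  {"xyz": [-0.828,0.294,0.25],"turn": [0,0,0],"gripper": 1},
  {"xyz": [-0.828,0.294,0.25],"turn": [0,0,0],"gripper": 1},
  {"xyz": [-0.828,0.294,0.25],"turn": [0,0,0],"gripper": 1},
  {"xyz": [-0.828,0.294,0.25],"turn": [0,0,0],"gripper": 1},
  {"xyz": [-0.828,0.294,0.25],"turn": [0,0,0],"gripper": 1},
  {"xyz": [-0.828,0.294,0.25],"turn": [0,0,0],"gripper": 1},
  {"xyz": [0,0,0],"turn": [0,0,0],"gripper": 1},
  {"xyz": [0,0,0],"turn": [0,0,0],"gripper": 1},
])

```text
time_s: 2.45
position: [0.5626, -0.0955, 0.1497]
tool_rot: [[0.314, 0.95, -0.001], [0.95, -0.314, 0.001], [0.0, -0.001, -1.0]]
ft_force: [-0.2, 1.0, 0.1]
grip_width: 0.0854
```

```bash
cat >> h.py <<'E'
def ring(im,c,lo,hi,z,nm):
    m=cv2.inRange(cv2.cvtColor(im,cv2.COLOR_RGB2HSV),lo,hi); cs,_=cv2.findContours(m,0,2); k=max(cs,key=cv2.contourArea)
    # outline of the top rim and inner bore of the top
    W=np.array([ray("wrist",*p[0],z,c)[:2] for p in cv2.convexHull(k)],np.float32)
    print(nm,"hull px",np.round(cv2.fitEllipse(cv2.convexHull(k))[0],1),"world ell",np.round(np.array(cv2.fitEllipse(W*1000)[:2]),1).tolist(),"bbox",cv2.boundingRect(k))
E
python3 - <<'E'
from h import *
d=np.load("pics/w1.npz"); s0=np.array
im,D,P,c=shot("w2")
ring(im,c,(100,120,40),(125,255,255),.024,"spacer")
# inner bore / top face by depth
Z=P[...,2]; m=(Z>.02)&(Z<.03); hsv=cv2.cvtColor(im,cv2.COLOR_RGB2HSV); mb=cv2.inRange(hsv,(100,120,40),(125,255,255))>0
q=P[m&mb]; (ctr,sz,a)=cv2.minAreaRect((q[:,:2]*1000).astype(np.float32)); print("depth top face",len(q),ctr,sz)
cx,cy,w,h=cv2.boundingRect(mb.astype(np.uint8)); print(cx,cy,w,h)
go([.5622,-.0939,.022],4)
E
```

```text
[ 0.5626 -0.0955  0.1497] 71.72 [-0.25  0.97  0.14] 2.45
spacer hull px [272.8 202.9] world ell [[560.8, -96.4], [38.5, 42.4]] bbox (247, 175, 52, 56)
depth top face 1295 (562.3847045898438, -96.92984008789062) (37.986289978027344, 38.55902862548828)
247 175 52 56
shift mm [ 1.000e-01 -6.000e-01  1.282e+02] per row of 4 [ 0.    -0.004  0.801] psi 71.84 t 2.5
```

step_arm([
  {"xyz": [0,0,0.8],"turn": [0,0,0],"gripper": 1},
  {"xyz": [0,0,0.8],"turn": [0,0,0],"gripper": 1},
  {"xyz": [0,0,0.8],"turn": [0,0,0],"gripper": 0.2},
  {"xyz": [0,0,0.5],"turn": [0,0,0],"gripper": 0.2},
  {"xyz": [0,0,0.3],"turn": [0,0,0],"gripper": 0.2},
  {"xyz": [0,0,0],"turn": [0,0,0],"gripper": -1},
  {"xyz": [0,0,0],"turn": [0,0,0],"gripper": -1},
  {"xyz": [0,0,0],"turn": [0,0,0],"gripper": -1},
  {"xyz": [0,0,0],"turn": [0,0,0],"gripper": -1},
  {"xyz": [0,0,0],"turn": [0,0,0],"gripper": -1},
  {"xyz": [0,0,0],"turn": [0,0,0],"gripper": -1},
], squeeze=20)

```text
time_s: 3.42
position: [0.5631, -0.0939, 0.0231]
tool_rot: [[0.31, 0.951, 0.001], [0.951, -0.31, -0.0], [-0.0, 0.001, -1.0]]
ft_force: [-0.7, -0.3, -1.0]
grip_width: 0.0383
```

step_arm([
  {"xyz": [0,0,0],"turn": [0,0,0],"gripper": 0.3},
  {"xyz": [0,0,0],"turn": [0,0,0],"gripper": 0.3},
  {"xyz": [0,0,0],"turn": [0,0,0],"gripper": 0.3},
  {"xyz": [0,0,0],"turn": [0,0,1],"gripper": 0.3},
  {"xyz": [0,0,0],"turn": [0,0,1],"gripper": 0.3},
  {"xyz": [0,0,0],"turn": [0,0,1],"gripper": 0.3},
  {"xyz": [0,0,0],"turn": [0,0,1],"gripper": 0.3},
  {"xyz": [0,0,0],"turn": [0,0,1],"gripper": 0.3},
  {"xyz": [0,0,0],"turn": [0,0,1],"gripper": 0.3},
  {"xyz": [0,0,0],"turn": [0,0,1],"gripper": 0.3},
  {"xyz": [0,0,0],"turn": [0,0,1],"gripper": 0.3},
  {"xyz": [0,0,0],"turn": [0,0,1],"gripper": 0.3},
  {"xyz": [0,0,0],"turn": [0,0,1],"gripper": 0.3},
  {"xyz": [0,0,0],"turn": [0,0,1],"gripper": 0.3},
  {"xyz": [0,0,0],"turn": [0,0,1],"gripper": 0.3},
  {"xyz": [0,0,0],"turn": [0,0,1],"gripper": 0.3},
  {"xyz": [0,0,0],"turn": [0,0,1],"gripper": 0.3},
  {"xyz": [0,0,0],"turn": [0,0,1],"gripper": 0.3},
  {"xyz": [0,0,0],"turn": [0,0,1],"gripper": 0.3},
  {"xyz": [0,0,0],"turn": [0,0,1],"gripper": 0.3},
])

```text
time_s: 5.08
position: [0.5628, -0.0939, 0.0223]
tool_rot: [[0.994, -0.108, -0.0], [-0.108, -0.994, 0.0], [-0.0, -0.0, -1.0]]
ft_force: [0.8, -0.2, -0.5]
grip_width: 0.0552
```

step_arm([
  {"xyz": [0,0,0],"turn": [0,0,1],"gripper": 0.3},
  {"xyz": [0,0,0],"turn": [0,0,1],"gripper": 0.3},
  {"xyz": [0,0,0],"turn": [0,0,0.6],"gripper": 0.3},
  {"xyz": [0,0,0],"turn": [0,0,0],"gripper": 0.3},
  {"xyz": [0,0,0],"turn": [0,0,0],"gripper": -1},
  {"xyz": [0,0,0],"turn": [0,0,0],"gripper": -1},
  {"xyz": [0,0,0],"turn": [0,0,0],"gripper": -1},
  {"xyz": [0,0,0],"turn": [0,0,0],"gripper": -1},
  {"xyz": [0,0,0],"turn": [0,0,0],"gripper": -1},
  {"xyz": [0,0,0],"turn": [0,0,0],"gripper": -1},
  {"xyz": [0,0,0],"turn": [0,0,0],"gripper": -1},
  {"xyz": [0,0,0],"turn": [0,0,0],"gripper": -1},
], squeeze=25)

```text
time_s: 6.08
position: [0.5629, -0.0939, 0.0226]
tool_rot: [[0.952, -0.307, 0.0], [-0.307, -0.952, -0.0], [0.0, 0.0, -1.0]]
ft_force: [-1.6, -0.1, 5.1]
grip_width: 0.0397
```

Run:
```python
from h import *
s=env.observe(); print(s["position"],psi(s),s["grip_width"])
d=np.load("pics/w1.npz"); im,P=d["im"],d["P"]; Z=P[...,2]; m=(Z>.112)&(Z<.123); m[:185]=0;m[220:]=0;m[:,:262]=0;m[:,290:]=0
q=P[m]; print("blade",len(q),q.mean(0),cv2.minAreaRect((q[:,:2]*1000).astype(np.float32)))
d=np.load("pics/w2.npz"); im,P=d["im"],d["P"]; Z=P[...,2]; hsv=cv2.cvtColor(im,cv2.COLOR_RGB2HSV)
mb=(cv2.inRange(hsv,(100,120,40),(125,255,255))>0)&(Z>.019)&(Z<.029); q=P[mb]
k,_=cv2.findContours(cv2.morphologyEx(mb.astype(np.uint8)*255,cv2.MORPH_CLOSE,np.ones((3,3))),cv2.RETR_CCOMP,2)
for c in k:
  if len(c)>20: W=np.array([P[p[0][1],p[0][0],:2]*1000 for p in c],np.float32); print(np.round(np.array(cv2.fitEllipse(c)[:2]),1).tolist(),"world",np.round(np.array(cv2.fitEllipse(W)[:2]),1).tolist())
```

```text
[ 0.56289301 -0.09392442  0.02255222] -17.85594448585697 0.03971897206839644
blade 254 [0.55299263 0.25782082 0.11698002] ((553.906005859375, 257.5005798339844), (6.26275634765625, 22.11098861694336), 72.00830841064453)
[[272.9, 204.5], [50.5, 51.1]] world [[562.1, -96.7], [37.8, 38.3]]
[[273.0, 204.4], [31.2, 32.9]] world [[562.2, -96.7], [24.6, 25.7]]
```

step_arm([
  {"xyz": [0,0,-0.5],"turn": [0,0,0],"gripper": -1},
  {"xyz": [0,0,-1],"turn": [0,0,0],"gripper": -1},
  {"xyz": [0,0,-1],"turn": [0,0,0],"gripper": -1},
  {"xyz": [0,0,-1],"turn": [0,0,0],"gripper": -1},
  {"xyz": [-0.324,-0.92,-0.5],"turn": [0,0,0],"gripper": -1},
  {"xyz": [-0.324,-0.92,0],"turn": [0,0,0],"gripper": -1},
  {"xyz": [-0.324,-0.92,0],"turn": [0,0,0],"gripper": -1},
  {"xyz": [-0.324,-0.92,0],"turn": [0,0,0],"gripper": -1},
  {"xyz": [-0.324,-0.92,0],"turn": [0,0,0],"gripper": -1},
  {"xyz": [-0.324,-0.92,0],"turn": [0,0,0],"gripper": -1},
  {"xyz": [-0.324,-0.92,0],"turn": [0,0,0],"gripper": -1},
  {"xyz": [-0.324,-0.92,0],"turn": [0,0,0],"gripper": -1},
  {"xyz": [-0.324,-0.92,0],"turn": [0,0,0],"gripper": -1},
  {"xyz": [0,0,0],"turn": [0,0,0],"gripper": -1},
  {"xyz": [0,0,0],"turn": [0,0,0],"gripper": -1},
  {"xyz": [0,0,0],"turn": [0,0,0],"gripper": -1},
  {"xyz": [0,0,0],"turn": [0,0,0],"gripper": -1},
])

```text
time_s: 7.5
position: [0.5538, 0.254, 0.1811]
tool_rot: [[0.951, -0.308, -0.0], [-0.308, -0.951, -0.0], [-0.0, 0.0, -1.0]]
ft_force: [0.3, -0.6, -1.0]
grip_width: 0.0393
```

Run:
```python
from h import *
go([.5537,.2576,.146],2); s=env.observe(); print(s["position"],s["ft_force"],s["grip_width"])
im,D,P,c=shot("w3"); im2,D2=cams.get_image("side"); save("s3",im2[100:220,180:320]); 
save("c3",np.hstack([cv2.resize(im,(448,336)),cv2.resize(im2[110:210,190:300],(352,336)) if 0 else cv2.resize(im2[100:205,190:300],(352,336),interpolation=2)]))
```

```text
shift mm [-1.1 -3.4 35.1] per row of 2 [-0.014 -0.042  0.439] psi -17.95 t 7.5
[0.55375045 0.25403171 0.18112688] [ 0.33095508 -0.55123221 -0.9946244 ] 0.03928598796684177
[0.5538 0.254  0.1811] -17.95 [ 0.33 -0.55 -0.99] 7.5
```

View pics/c3.png

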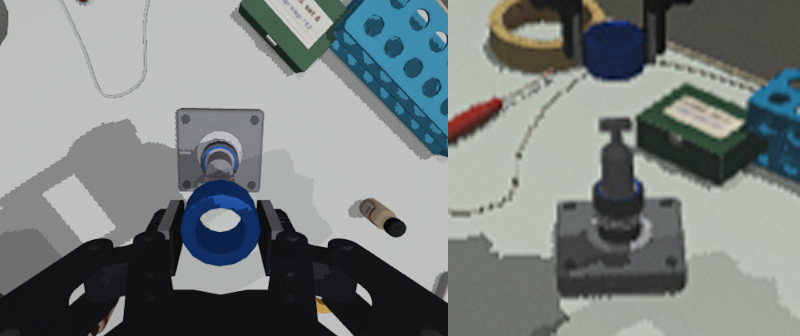

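Wrist: the ring is held level at about (220,225) in the composite. Side: the ring is above the shaft. Now I come down to just above the head.

step_arm([
  {"xyz": [-0.02,-0.07,0.42],"turn": [0,0,0],"gripper": -1},
  {"xyz": [0,0,0.42],"turn": [0,0,0],"gripper": -1},
  {"xyz": [0,0,0],"turn": [0,0,0],"gripper": -1},
  {"xyz": [0,0,0],"turn": [0,0,0],"gripper": -1},
  {"xyz": [0,0,0],"turn": [0,0,0],"gripper": -1},
  {"xyz": [0,0,0],"turn": [0,0,0],"gripper": -1},
])

```text
time_s: 8.1
position: [0.5542, 0.2579, 0.1489]
tool_rot: [[0.952, -0.307, 0.002], [-0.307, -0.952, 0.0], [0.002, -0.001, -1.0]]
ft_force: [0.7, -1.1, -0.6]
grip_width: 0.0395
```

Run:
```python
from h import *
go([.5537,.2576,.13],4); s=env.observe(); print(s["position"],s["ft_force"],s["grip_width"])
```

```text
shift mm [-0.4  0.5 18.9] per row of 4 [-0.003  0.003  0.118] psi -17.9 t 8.1
[0.55420907 0.25791464 0.14891051] [ 0.66250071 -1.07165231 -0.56518944] 0.03951116257398937
```

step_arm([
  {"xyz": [0,0.01,0.05],"turn": [0,0,0],"gripper": -1},
  {"xyz": [0,0,0.05],"turn": [0,0,0],"gripper": -1},
  {"xyz": [0,0,0.05],"turn": [0,0,0],"gripper": -1},
  {"xyz": [0,0,0.05],"turn": [0,0,0],"gripper": -1},
  {"xyz": [0,0,0.04],"turn": [0,0,0],"gripper": -1},
  {"xyz": [0,0,0.04],"turn": [0,0,0],"gripper": -1},
  {"xyz": [0,0,0.04],"turn": [0,0,0],"gripper": -1},
  {"xyz": [0,0,0],"turn": [0,0,0],"gripper": -1},
])

```text
time_s: 8.77
position: [0.5534, 0.2577, 0.1345]
tool_rot: [[0.952, -0.307, -0.001], [-0.307, -0.952, -0.0], [-0.0, 0.0, -1.0]]
ft_force: [0.2, -0.3, 0.3]
grip_width: 0.0395
```

step_arm([
  {"xyz": [0,0,0.08],"turn": [0,0,0],"gripper": -1},
  {"xyz": [0,0,0.08],"turn": [0,0,0],"gripper": -1},
  {"xyz": [0,0,0.08],"turn": [0,0,0],"gripper": -1},
  {"xyz": [0,0,0.06],"turn": [0,0,0],"gripper": -1},
  {"xyz": [0,0,0.06],"turn": [0,0,0],"gripper": -1},
  {"xyz": [0,0,0.06],"turn": [0,0,0],"gripper": -1},
  {"xyz": [0,0,0.06],"turn": [0,0,0],"gripper": -1},
  {"xyz": [0,0,0.06],"turn": [0,0,0],"gripper": -1},
  {"xyz": [0,0,0],"turn": [0,0,0],"gripper": -1},
])

```text
time_s: 9.52
position: [0.5534, 0.2577, 0.1128]
tool_rot: [[0.952, -0.307, -0.001], [-0.307, -0.952, -0.0], [-0.001, 0.0, -1.0]]
ft_force: [0.4, 0.2, -1.2]
grip_width: 0.0396
```

step_arm([
  {"xyz": [0,0,0.08],"turn": [0,0,0],"gripper": -1},
  {"xyz": [0,0,0.08],"turn": [0,0,0],"gripper": -1},
  {"xyz": [0,0,0.08],"turn": [0,0,0],"gripper": -1},
  {"xyz": [0,0,0.08],"turn": [0,0,0],"gripper": -1},
  {"xyz": [0,0,0.08],"turn": [0,0,0],"gripper": -1},
  {"xyz": [0,0,0.08],"turn": [0,0,0],"gripper": -1},
  {"xyz": [0,0,0.08],"turn": [0,0,0],"gripper": -1},
  {"xyz": [0,0,0.08],"turn": [0,0,0],"gripper": -1},
  {"xyz": [0,0,0.05],"turn": [0,0,0],"gripper": -1},
  {"xyz": [0,0,0.04],"turn": [0,0,0],"gripper": -1},
  {"xyz": [0,0,0.03],"turn": [0,0,0],"gripper": -1},
  {"xyz": [0,0,0],"turn": [0,0,0],"gripper": -1},
  {"xyz": [0,0,0],"turn": [0,0,0],"gripper": -1},
])

```text
time_s: 10.6
position: [0.5536, 0.2578, 0.083]
tool_rot: [[0.952, -0.307, 0.0], [-0.307, -0.952, 0.0], [0.0, -0.0, -1.0]]
ft_force: [-0.7, 0.2, -1.0]
grip_width: 0.0394
```

step_arm([
  {"xyz": [0,0,0.025],"turn": [0,0,0],"gripper": -1},
  {"xyz": [0,0,0.025],"turn": [0,0,0],"gripper": -1},
  {"xyz": [0,0,0.025],"turn": [0,0,0],"gripper": -1},
  {"xyz": [0,0,0.025],"turn": [0,0,0],"gripper": -1},
  {"xyz": [0,0,0],"turn": [0,0,0],"gripper": -1},
  {"xyz": [0,0,0],"turn": [0,0,0],"gripper": -1},
  {"xyz": [0,0,0],"turn": [0,0,0],"gripper": -1},
])

```text
time_s: 11.18
position: [0.5537, 0.2578, 0.0793]
tool_rot: [[0.952, -0.307, 0.001], [-0.307, -0.952, 0.0], [0.001, -0.0, -1.0]]
ft_force: [-0.2, 0.5, 4.5]
grip_width: 0.0394
```

The force built up to 4.5 N with about 3 mm of sink, so the spacer bears on the bearing. I release it and go to the washer.

step_arm([
  {"xyz": [0,0,0],"turn": [0,0,0],"gripper": 0.3},
  {"xyz": [0,0,0],"turn": [0,0,0],"gripper": 0.3},
  {"xyz": [0,0,0],"turn": [0,0,0],"gripper": 0.3},
  {"xyz": [0,0,-0.4],"turn": [0,0,0],"gripper": 0.4},
  {"xyz": [0,0,-0.8],"turn": [0,0,0],"gripper": 0.6},
  {"xyz": [0,0,-0.8],"turn": [0,0,0],"gripper": 0.6},
  {"xyz": [0,0,-0.8],"turn": [0,0,0],"gripper": 0.6},
  {"xyz": [0.664,0.933,0],"turn": [0,0,0],"gripper": 0.6},
  {"xyz": [0.664,0.933,0],"turn": [0,0,0],"gripper": 0.6},
  {"xyz": [0.664,0.933,0],"turn": [0,0,0],"gripper": 0.6},
  {"xyz": [0.664,0.933,0],"turn": [0,0,0],"gripper": 0.6},
  {"xyz": [0.664,0.933,0],"turn": [0,0,0],"gripper": 0.6},
  {"xyz": [0,0,0.8],"turn": [0,0,0],"gripper": 0.6},
  {"xyz": [0,0,0.2],"turn": [0,0,0],"gripper": 0.6},
  {"xyz": [0,0,0],"turn": [0,0,0],"gripper": 0.6},
  {"xyz": [0,0,0],"turn": [0,0,0],"gripper": 0.6},
])

```text
time_s: 12.52
position: [0.616, 0.0602, 0.151]
tool_rot: [[0.952, -0.306, -0.001], [-0.306, -0.952, 0.0], [-0.001, 0.0, -1.0]]
ft_force: [-0.1, -0.3, -0.1]
grip_width: 0.0683
```

Run:
```python
from h import *
s=env.observe(); print(s["position"],s["grip_width"],s["q"])
im,D,P,c=shot("w4"); Z=P[...,2]; hsv=cv2.cvtColor(im,cv2.COLOR_RGB2HSV)
mb=(cv2.inRange(hsv,(12,100,60),(32,255,255))>0)&(Z>.008)&(Z<.018)
k,_=cv2.findContours(mb.astype(np.uint8)*255,0,2); k=max(k,key=cv2.contourArea); W=np.array([ray("wrist",*p[0],.012,c)[:2]*1000 for p in k],np.float32); print(cv2.fitEllipse(k),cv2.fitEllipse(W))
im,D=cams.get_image("top"); P=cloud("top",D); m=cv2.inRange(cv2.cvtColor(im,cv2.COLOR_RGB2HSV),(100,120,60),(125,255,255)); m[:190]=0;m[255:]=0;m[:,:148]=0;m[:,212:]=0
k,_=cv2.findContours(m,0,2); k=np.vstack(k); print("spacer",np.array(ray("top",*cv2.fitEllipse(cv2.convexHull(k))[0],.084)),np.percentile(P[m>0][:,2],[50,95]))
go([.6227,.0395,.0215],4)
```

```text
[0.6160321  0.06021057 0.1510129 ] 0.06825855231266707 [-5.36527238e+00  3.33422077e+01  7.14740757e+01  1.21167674e-02
  7.52568809e+01  1.24336550e+01]
[0.616  0.0602 0.151 ] -17.8 [-0.12 -0.28 -0.06] 12.5167
((292.65301513671875, 222.4033660888672), (60.61602783203125, 62.73750305175781), 78.51914978027344) ((623.4620971679688, 38.47869110107422), (49.88390350341797, 50.76483917236328), 162.18130493164062)
spacer [0.55317513 0.25823501 0.084     ] [0.08271624 0.08588049]
shift mm [ 11.9  18.1 130.8] per row of 4 [0.075 0.113 0.817] psi -17.77 t 12.6167
```

step_arm([
  {"xyz": [0.3,0.46,0.2],"turn": [0,0,0],"gripper": 0.6},
  {"xyz": [0,0,0.8],"turn": [0,0,0],"gripper": 0.6},
  {"xyz": [0,0,0.8],"turn": [0,0,0],"gripper": 0.6},
  {"xyz": [0,0,0.8],"turn": [0,0,0],"gripper": 0.6},
  {"xyz": [0,0,0.4],"turn": [0,0,0],"gripper": 0.6},
  {"xyz": [0,0,0.23],"turn": [0,0,0],"gripper": 0.6},
  {"xyz": [0,0,0],"turn": [0,0,0],"gripper": 0.6},
  {"xyz": [0,0,0],"turn": [0,0,0],"gripper": 0.0},
  {"xyz": [0,0,0],"turn": [0,0,0],"gripper": 0.0},
  {"xyz": [0,0,0],"turn": [0,0,0],"gripper": 0.0},
  {"xyz": [0,0,0],"turn": [0,0,0],"gripper": 0.0},
  {"xyz": [0,0,0],"turn": [0,0,0],"gripper": 0.0},
  {"xyz": [0,0,0],"turn": [0,0,0],"gripper": 0.0},
], squeeze=20)

```text
time_s: 13.7
position: [0.6232, 0.0381, 0.0238]
tool_rot: [[0.952, -0.307, 0.004], [-0.307, -0.952, -0.0], [0.004, -0.001, -1.0]]
ft_force: [-0.4, 2.0, 6.9]
grip_width: 0.0497
```

step_arm([
  {"xyz": [0,0,-0.04],"turn": [0,0,0],"gripper": 0.5},
  {"xyz": [0,0,0],"turn": [0,0,0],"gripper": 0.5},
  {"xyz": [0,0,0],"turn": [0,0,0],"gripper": 0.5},
  {"xyz": [0,0,0],"turn": [0,0,-1],"gripper": 0.5},
  {"xyz": [0,0,0],"turn": [0,0,-1],"gripper": 0.5},
  {"xyz": [0,0,0],"turn": [0,0,-1],"gripper": 0.5},
  {"xyz": [0,0,0],"turn": [0,0,-1],"gripper": 0.5},
  {"xyz": [0,0,0],"turn": [0,0,-1],"gripper": 0.5},
  {"xyz": [0,0,0],"turn": [0,0,-1],"gripper": 0.5},
  {"xyz": [0,0,0],"turn": [0,0,-1],"gripper": 0.5},
  {"xyz": [0,0,0],"turn": [0,0,-1],"gripper": 0.5},
  {"xyz": [0,0,0],"turn": [0,0,-1],"gripper": 0.5},
  {"xyz": [0,0,0],"turn": [0,0,-1],"gripper": 0.5},
  {"xyz": [0,0,0],"turn": [0,0,-1],"gripper": 0.5},
  {"xyz": [0,0,0],"turn": [0,0,-1],"gripper": 0.5},
  {"xyz": [0,0,0],"turn": [0,0,-1],"gripper": 0.5},
  {"xyz": [0,0,0],"turn": [0,0,-1],"gripper": 0.5},
  {"xyz": [0,0,0],"turn": [0,0,-1],"gripper": 0.5},
  {"xyz": [0,0,0],"turn": [0,0,-1],"gripper": 0.5},
  {"xyz": [0,0,0],"turn": [0,0,-1],"gripper": 0.5},
])

```text
time_s: 15.37
position: [0.6221, 0.0378, 0.0233]
tool_rot: [[0.496, 0.868, -0.0], [0.868, -0.496, -0.0], [-0.0, -0.0, -1.0]]
ft_force: [0.1, -0.2, -1.6]
grip_width: 0.0642
```

step_arm([
  {"xyz": [0,0,0],"turn": [0,0,-1],"gripper": 0.5},
  {"xyz": [0,0,0],"turn": [0,0,-1],"gripper": 0.5},
  {"xyz": [0,0,0],"turn": [0,0,-0.6],"gripper": 0.5},
  {"xyz": [0,0,0],"turn": [0,0,0],"gripper": 0.5},
  {"xyz": [0,0,0],"turn": [0,0,0],"gripper": 0.0},
  {"xyz": [0,0,0],"turn": [0,0,0],"gripper": 0.0},
  {"xyz": [0,0,0],"turn": [0,0,0],"gripper": 0.0},
  {"xyz": [0,0,0],"turn": [0,0,0],"gripper": 0.0},
  {"xyz": [0,0,0],"turn": [0,0,0],"gripper": 0.0},
  {"xyz": [0,0,0],"turn": [0,0,0],"gripper": 0.0},
  {"xyz": [0,0,0],"turn": [0,0,0],"gripper": 0.0},
], squeeze=25)

```text
time_s: 16.28
position: [0.6222, 0.0378, 0.0239]
tool_rot: [[0.311, 0.951, 0.0], [0.951, -0.311, -0.0], [-0.0, 0.0, -1.0]]
ft_force: [-2.0, -0.5, 5.6]
grip_width: 0.05
```

Run:
```python
from h import *
s=env.observe(); print(s["position"],s["grip_width"],s["ft_force"]); go([.5536,.2578,.2],6); go([.6227,.04,.2],6)
```

```text
[0.62219531 0.03780661 0.02385002] 0.05000466897196031 [-2.00056926 -0.52546697  5.58100238]
shift mm [ 187.8 -133.5 -176.2] per row of 6 [ 0.782 -0.556 -0.734] psi 71.9 t 16.2833
shift mm [ 2.200e+00 -1.000e-01 -1.762e+02] per row of 6 [ 0.009 -0.001 -0.734] psi 71.9 t 16.2833
```

step_arm([
  {"xyz": [0,0,-0.4],"turn": [0,0,0],"gripper": -0.1},
  {"xyz": [0,0,-0.8],"turn": [0,0,0],"gripper": -0.1},
  {"xyz": [0,0,-0.9],"turn": [0,0,0],"gripper": -0.1},
  {"xyz": [0,0,-0.9],"turn": [0,0,0],"gripper": -0.1},
  {"xyz": [0,0,-0.8],"turn": [0,0,0],"gripper": -0.1},
  {"xyz": [0.782,-0.556,0],"turn": [0,0,0],"gripper": -0.1},
  {"xyz": [0.782,-0.556,0],"turn": [0,0,0],"gripper": -0.1},
  {"xyz": [0.782,-0.556,0],"turn": [0,0,0],"gripper": -0.1},
  {"xyz": [0.782,-0.556,0],"turn": [0,0,0],"gripper": -0.1},
  {"xyz": [0.782,-0.556,0],"turn": [0,0,0],"gripper": -0.1},
  {"xyz": [0.782,-0.556,0],"turn": [0,0,0],"gripper": -0.1},
  {"xyz": [0,0,0],"turn": [0,0,0],"gripper": -0.1},
  {"xyz": [0,0,0],"turn": [0,0,0],"gripper": -0.1},
  {"xyz": [0,0,0],"turn": [0,0,0],"gripper": -0.1},
  {"xyz": [0,0,0],"turn": [0,0,0],"gripper": -0.1},
])

```text
time_s: 17.53
position: [0.5538, 0.2567, 0.1751]
tool_rot: [[0.311, 0.95, -0.0], [0.95, -0.311, -0.0], [-0.0, -0.0, -1.0]]
ft_force: [-0.2, 0.2, -1.1]
grip_width: 0.0499
```

Run:
```python
from h import *
s=env.observe(); print(s["position"],s["grip_width"],s["ft_force"]); go([.5536,.2578,.15],2)
im,D,P,c=shot("w5"); im2,_=cams.get_image("side")
save("c5",np.hstack([cv2.resize(im,(448,336)),cv2.resize(im2[100:205,190:300],(352,336),interpolation=2)]))
```

```text
[0.55379889 0.2566972  0.17512261] 0.04993409406345808 [-0.21866177  0.18106752 -1.0978884 ]
shift mm [ 1.  -0.5 25.1] per row of 2 [ 0.012 -0.007  0.314] psi 71.87 t 17.5333
[0.5538 0.2567 0.1751] 71.87 [-0.22  0.18 -1.1 ] 17.5333
```

View pics/c5.png

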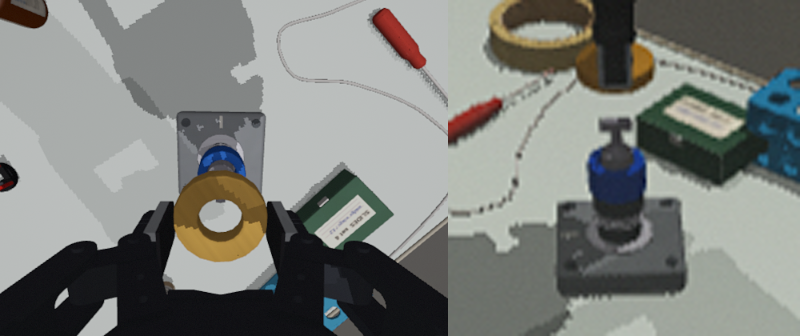

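The spacer sits on the shaft (side inset, (617,175)) and the washer is held level. I lower it over the head.

step_arm([
  {"xyz": [0.02,-0.01,0.3],"turn": [0,0,0],"gripper": -0.1},
  {"xyz": [0,0,0.3],"turn": [0,0,0],"gripper": -0.1},
  {"xyz": [0,0,0],"turn": [0,0,0],"gripper": -0.1},
  {"xyz": [0,0,0],"turn": [0,0,0],"gripper": -0.1},
  {"xyz": [0,0,0.05],"turn": [0,0,0],"gripper": -0.1},
  {"xyz": [0,0,0.05],"turn": [0,0,0],"gripper": -0.1},
  {"xyz": [0,0,0.05],"turn": [0,0,0],"gripper": -0.1},
  {"xyz": [0,0,0.04],"turn": [0,0,0],"gripper": -0.1},
  {"xyz": [0,0,0.04],"turn": [0,0,0],"gripper": -0.1},
  {"xyz": [0,0,0.04],"turn": [0,0,0],"gripper": -0.1},
  {"xyz": [0,0,0.04],"turn": [0,0,0],"gripper": -0.1},
  {"xyz": [0,0,0],"turn": [0,0,0],"gripper": -0.1},
])

```text
time_s: 18.63
position: [0.5531, 0.2585, 0.1386]
tool_rot: [[0.31, 0.951, -0.001], [0.951, -0.31, -0.0], [-0.0, -0.001, -1.0]]
ft_force: [-0.2, 0.0, -1.8]
grip_width: 0.0497
```

step_arm([
  {"xyz": [-0.01,0.015,0.06],"turn": [0,0,0],"gripper": -0.1},
  {"xyz": [0,0,0.06],"turn": [0,0,0],"gripper": -0.1},
  {"xyz": [0,0,0.06],"turn": [0,0,0],"gripper": -0.1},
  {"xyz": [0,0,0.06],"turn": [0,0,0],"gripper": -0.1},
  {"xyz": [0,0,0.06],"turn": [0,0,0],"gripper": -0.1},
  {"xyz": [0,0,0.06],"turn": [0,0,0],"gripper": -0.1},
  {"xyz": [0,0,0.06],"turn": [0,0,0],"gripper": -0.1},
  {"xyz": [0,0,0.06],"turn": [0,0,0],"gripper": -0.1},
  {"xyz": [0,0,0.06],"turn": [0,0,0],"gripper": -0.1},
  {"xyz": [0,0,0.06],"turn": [0,0,0],"gripper": -0.1},
  {"xyz": [0,0,0],"turn": [0,0,0],"gripper": -0.1},
  {"xyz": [0,0,0],"turn": [0,0,0],"gripper": -0.1},
])

```text
time_s: 19.63
position: [0.5537, 0.258, 0.1148]
tool_rot: [[0.31, 0.951, -0.0], [0.951, -0.31, -0.0], [-0.0, -0.0, -1.0]]
ft_force: [0.2, -0.4, -0.4]
grip_width: 0.0501
```

step_arm([
  {"xyz": [0,0,0.04],"turn": [0,0,0],"gripper": -0.1},
  {"xyz": [0,0,0.04],"turn": [0,0,0],"gripper": -0.1},
  {"xyz": [0,0,0.04],"turn": [0,0,0],"gripper": -0.1},
  {"xyz": [0,0,0.04],"turn": [0,0,0],"gripper": -0.1},
  {"xyz": [0,0,0.04],"turn": [0,0,0],"gripper": -0.1},
  {"xyz": [0,0,0.03],"turn": [0,0,0],"gripper": -0.1},
  {"xyz": [0,0,0.03],"turn": [0,0,0],"gripper": -0.1},
  {"xyz": [0,0,0],"turn": [0,0,0],"gripper": -0.1},
  {"xyz": [0,0,0],"turn": [0,0,0],"gripper": -0.1},
  {"xyz": [0,0,0],"turn": [0,0,0],"gripper": -0.1},
])

```text
time_s: 20.47
position: [0.5538, 0.258, 0.1048]
tool_rot: [[0.31, 0.951, 0.0], [0.951, -0.31, 0.0], [0.0, 0.0, -1.0]]
ft_force: [-1.7, -0.8, 1.5]
grip_width: 0.0502
```

step_arm([
  {"xyz": [0,0,0],"turn": [0,0,0],"gripper": 0.5},
  {"xyz": [0,0,0],"turn": [0,0,0],"gripper": 0.5},
  {"xyz": [0,0,0],"turn": [0,0,0],"gripper": 0.5},
  {"xyz": [0,0,-0.3],"turn": [0,0,0],"gripper": 0.5},
  {"xyz": [0,0,-0.7],"turn": [0,0,0],"gripper": 0.5},
  {"xyz": [0,0,-0.7],"turn": [0,0,0],"gripper": 0.5},
  {"xyz": [-0.927,0.078,-0.3],"turn": [0,0,0],"gripper": 0.5},
  {"xyz": [-0.927,0.078,0],"turn": [0,0,0],"gripper": 0.5},
  {"xyz": [-0.927,0.078,0],"turn": [0,0,0],"gripper": 0.5},
  {"xyz": [-0.927,0.078,0],"turn": [0,0,0],"gripper": 0.5},
  {"xyz": [-0.927,0.078,0],"turn": [0,0,0],"gripper": 0.5},
  {"xyz": [-0.927,0.078,0],"turn": [0,0,0],"gripper": 0.5},
  {"xyz": [-0.927,0.078,0],"turn": [0,0,0],"gripper": 0.5},
  {"xyz": [-0.927,0.078,0],"turn": [0,0,0],"gripper": 0.5},
  {"xyz": [-0.927,0.078,0],"turn": [0,0,0],"gripper": 0.5},
  {"xyz": [0,0,0],"turn": [0,0,0],"gripper": 0.5},
  {"xyz": [0,0,0],"turn": [0,0,0],"gripper": 0.5},
  {"xyz": [0,0,0],"turn": [0,0,0],"gripper": 0.5},
  {"xyz": [0,0,0],"turn": [0,0,0],"gripper": 0.5},
])

```text
time_s: 22.05
position: [0.4772, -0.0671, 0.1845]
tool_rot: [[0.308, 0.951, -0.0], [0.951, -0.308, 0.0], [0.0, -0.0, -1.0]]
ft_force: [0.4, -0.0, 0.7]
grip_width: 0.0638
```

Run:
```python
from h import *
s=env.observe(); im,D,P,c=shot("w6"); Z=P[...,2]; hsv=cv2.cvtColor(im,cv2.COLOR_RGB2HSV)
m=((cv2.inRange(hsv,(0,120,50),(8,255,255))>0)&(Z>.034)&(Z<.048)).astype(np.uint8)*255
k,_=cv2.findContours(m,0,2); 
for c1 in k:
  if cv2.contourArea(c1)>40:
    W=np.array([ray("wrist",*p[0],.041,c)[:2]*1000 for p in c1],np.float32); print(np.round(cv2.minAreaRect(c1)[0]),cv2.minAreaRect(W), cv2.fitEllipse(W)[2])
# black web/slot
im2,_=cams.get_image("side"); im3,_=cams.get_image("top")
save("c6",np.hstack([cv2.resize(im[120:300,160:400],(448,336)),cv2.resize(im2[100:205,190:300],(352,336),interpolation=2)]))
go([.4771,-.0681,.05],4)
```

```text
[ 0.4772 -0.0671  0.1845] 72.04 [ 0.38 -0.03  0.71] 22.05
[251. 199.] ((471.3272705078125, -84.93180084228516), (5.461240291595459, 43.47708511352539), 74.81986999511719) 74.5603256225586
[289. 197.] ((479.4462585449219, -55.829872131347656), (4.738626003265381, 44.164058685302734), 72.80709075927734) 74.69439697265625
shift mm [ -1.    0.2 134.5] per row of 4 [-0.007  0.001  0.841] psi 72.07 t 22.2
```

View pics/c6.png

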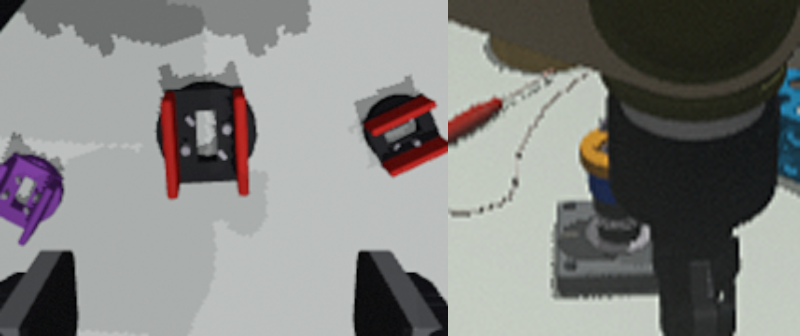

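Wrist crop: the large red retainer is at (207,135), the purple one at (30,190) and the small red one at (405,130), so the choice holds. In the side inset the washer sits on the spacer. I centre the retainer along its x first, by closing on the skirt.

step_arm([
  {"xyz": [0,0,0],"turn": [0,0,1],"gripper": 0.6},
  {"xyz": [0,0,0],"turn": [0,0,1],"gripper": 0.6},
  {"xyz": [0,0,0],"turn": [0,0,1],"gripper": 0.6},
  {"xyz": [0,0,0],"turn": [0,0,1],"gripper": 0.6},
  {"xyz": [0,0,0],"turn": [0,0,1],"gripper": 0.6},
  {"xyz": [0,0,0],"turn": [0,0,1],"gripper": 0.6},
  {"xyz": [0,0,0],"turn": [0,0,1],"gripper": 0.6},
  {"xyz": [0,0,0],"turn": [0,0,1],"gripper": 0.6},
  {"xyz": [0,0,0],"turn": [0,0,1],"gripper": 0.6},
  {"xyz": [0,0,0],"turn": [0,0,1],"gripper": 0.6},
  {"xyz": [0,0,0],"turn": [0,0,1],"gripper": 0.6},
  {"xyz": [0,0,0],"turn": [0,0,1],"gripper": 0.6},
  {"xyz": [0,0,0],"turn": [0,0,1],"gripper": 0.6},
  {"xyz": [0,0,0],"turn": [0,0,1],"gripper": 0.6},
  {"xyz": [0,0,0],"turn": [0,0,1],"gripper": 0.6},
  {"xyz": [0,0,0],"turn": [0,0,1],"gripper": 0.6},
  {"xyz": [0,0,0],"turn": [0,0,1],"gripper": 0.6},
  {"xyz": [0,0,0],"turn": [0,0,1],"gripper": 0.6},
  {"xyz": [0,0.04,0],"turn": [0,0,1],"gripper": 0.6},
])

```text
time_s: 23.78
position: [0.4769, -0.0687, 0.1845]
tool_rot: [[0.965, -0.263, -0.0], [-0.263, -0.965, 0.0], [-0.0, -0.0, -1.0]]
ft_force: [0.6, -0.8, -1.0]
grip_width: 0.0682
```

step_arm([
  {"xyz": [0,0,0.7],"turn": [0,0,0],"gripper": 0.6},
  {"xyz": [0,0,0.7],"turn": [0,0,0],"gripper": 0.6},
  {"xyz": [0,0,0.7],"turn": [0,0,0],"gripper": 0.6},
  {"xyz": [0,0,0.7],"turn": [0,0,0],"gripper": 0.6},
  {"xyz": [0,0,0.7],"turn": [0,0,0],"gripper": 0.6},
  {"xyz": [0,0,0.45],"turn": [0,0,0],"gripper": 0.6},
  {"xyz": [0,0,0],"turn": [0,0,0],"gripper": 0.6},
  {"xyz": [0,0,0],"turn": [0,0,0],"gripper": -0.1},
  {"xyz": [0,0,0],"turn": [0,0,0],"gripper": -0.1},
  {"xyz": [0,0,0],"turn": [0,0,0],"gripper": -0.1},
  {"xyz": [0,0,0],"turn": [0,0,0],"gripper": -0.1},
  {"xyz": [0,0,0],"turn": [0,0,0],"gripper": -0.1},
  {"xyz": [0,0,0],"turn": [0,0,0],"gripper": -0.1},
  {"xyz": [0,0,0],"turn": [0,0,0],"gripper": -0.1},
], squeeze=20)

```text
time_s: 24.95
position: [0.4775, -0.0697, 0.0277]
tool_rot: [[0.965, -0.261, 0.003], [-0.261, -0.965, -0.001], [0.003, 0.0, -1.0]]
ft_force: [0.5, 1.4, 7.5]
grip_width: 0.0449
```

step_arm([
  {"xyz": [0,0,0],"turn": [0,0,0],"gripper": 0.6},
  {"xyz": [0,0,0],"turn": [0,0,0],"gripper": 0.6},
  {"xyz": [0,0,-0.3],"turn": [0,0,0],"gripper": 0.6},
  {"xyz": [0,0,0],"turn": [0,0,-1],"gripper": 0.6},
  {"xyz": [0,0,0],"turn": [0,0,-1],"gripper": 0.6},
  {"xyz": [0,0,0],"turn": [0,0,-1],"gripper": 0.6},
  {"xyz": [0,0,0],"turn": [0,0,-1],"gripper": 0.6},
  {"xyz": [0,0,0],"turn": [0,0,-1],"gripper": 0.6},
  {"xyz": [0,0,0],"turn": [0,0,-1],"gripper": 0.6},
  {"xyz": [0,0,0],"turn": [0,0,-1],"gripper": 0.6},
  {"xyz": [0,0,0],"turn": [0,0,-1],"gripper": 0.6},
  {"xyz": [0,0,0],"turn": [0,0,-1],"gripper": 0.6},
  {"xyz": [0,0,0],"turn": [0,0,-1],"gripper": 0.6},
  {"xyz": [0,0,0],"turn": [0,0,-1],"gripper": 0.6},
  {"xyz": [0,0,0],"turn": [0,0,-1],"gripper": 0.6},
  {"xyz": [0,0,0],"turn": [0,0,-1],"gripper": 0.6},
  {"xyz": [0,0,0],"turn": [0,0,-1],"gripper": 0.6},
  {"xyz": [0,0,0],"turn": [0,0,-1],"gripper": 0.6},
  {"xyz": [0,0,0],"turn": [0,0,-1],"gripper": 0.6},
  {"xyz": [0,0,0],"turn": [0,0,-1],"gripper": 0.6},
])

```text
time_s: 26.62
position: [0.4767, -0.0697, 0.0386]
tool_rot: [[0.454, 0.891, -0.0], [0.891, -0.454, -0.0], [-0.0, -0.0, -1.0]]
ft_force: [0.0, 0.4, -0.2]
grip_width: 0.0682
```

step_arm([
  {"xyz": [0,0,0],"turn": [0,0,-1],"gripper": 0.6},
  {"xyz": [0,0,0],"turn": [0,0,-1],"gripper": 0.6},
  {"xyz": [0,0,0],"turn": [0,0,-0.4],"gripper": 0.4},
  {"xyz": [0,0,0],"turn": [0,0,0],"gripper": 0.2},
  {"xyz": [0,0,0],"turn": [0,0,0],"gripper": 0.1},
])

```text
time_s: 27.03
position: [0.4767, -0.0696, 0.0386]
tool_rot: [[0.28, 0.96, -0.0], [0.96, -0.28, -0.0], [-0.0, -0.0, -1.0]]
ft_force: [-0.2, -1.2, 0.1]
grip_width: 0.0468
```

Run:
```python
from h import *
s=env.observe(); print(s["position"],s["grip_width"],s["ft_force"],psi(s))
```

```text
[ 0.47673605 -0.06961534  0.03855289] 0.04679907214642933 [-0.15643667 -1.18712264  0.08319567] 73.7257667767124
```

step_arm([
  {"xyz": [0,0.02,0],"turn": [0,0,0],"gripper": 0.1},
  {"xyz": [0,0,0],"turn": [0,0,0],"gripper": -0.5},
  {"xyz": [0,0,0],"turn": [0,0,0],"gripper": -0.5},
  {"xyz": [0,0,0],"turn": [0,0,0],"gripper": -0.5},
  {"xyz": [0,0,0],"turn": [0,0,0],"gripper": -0.5},
  {"xyz": [0,0,0],"turn": [0,0,0],"gripper": -0.5},
  {"xyz": [0,0,0],"turn": [0,0,0],"gripper": -0.5},
], squeeze=45)

```text
time_s: 27.62
position: [0.4778, -0.0699, 0.0388]
tool_rot: [[0.279, 0.96, 0.001], [0.96, -0.279, -0.0], [-0.0, 0.001, -1.0]]
ft_force: [-0.0, -1.0, 4.7]
grip_width: 0.0347
```

Run:
```python
from h import *
s=env.observe(); print(s["position"],s["grip_width"],s["ft_force"],psi(s)); go([.4773,-.0698,.185],5); go([.5537,.2579,.185],10)
```

```text
[ 0.4777834  -0.06991232  0.03875266] 0.034723328941899494 [-0.04076916 -0.9509923   4.65595502] 73.78877293417932
shift mm [  -0.    -0.4 -146.2] per row of 5 [-0.    -0.002 -0.731] psi 73.79 t 27.6167
shift mm [ 336.   -18.5 -146.3] per row of 10 [ 0.84  -0.046 -0.366] psi 73.79 t 27.6167
```

step_arm([
  {"xyz": [0,0,-0.4],"turn": [0,0,0],"gripper": -0.5},
  {"xyz": [0,0,-0.8],"turn": [0,0,0],"gripper": -0.5},
  {"xyz": [0,0,-0.9],"turn": [0,0,0],"gripper": -0.5},
  {"xyz": [0,0,-0.9],"turn": [0,0,0],"gripper": -0.5},
  {"xyz": [0,0,-0.8],"turn": [0,0,0],"gripper": -0.5},
  {"xyz": [0.84,-0.046,0],"turn": [0,0,0],"gripper": -0.5},
  {"xyz": [0.84,-0.046,0],"turn": [0,0,0],"gripper": -0.5},
  {"xyz": [0.84,-0.046,0],"turn": [0,0,0],"gripper": -0.5},
  {"xyz": [0.84,-0.046,0],"turn": [0,0,0],"gripper": -0.5},
  {"xyz": [0.84,-0.046,0],"turn": [0,0,0],"gripper": -0.5},
  {"xyz": [0.84,-0.046,0],"turn": [0,0,0],"gripper": -0.5},
  {"xyz": [0.84,-0.046,0],"turn": [0,0,0],"gripper": -0.5},
  {"xyz": [0.84,-0.046,0],"turn": [0,0,0],"gripper": -0.5},
  {"xyz": [0.84,-0.046,0],"turn": [0,0,0],"gripper": -0.5},
  {"xyz": [0.84,-0.046,0],"turn": [0,0,0],"gripper": -0.5},
  {"xyz": [0,0,0],"turn": [0,0,0.45],"gripper": -0.5},
  {"xyz": [0,0,0],"turn": [0,0,0],"gripper": -0.5},
  {"xyz": [0,0,0],"turn": [0,0,0],"gripper": -0.5},
  {"xyz": [0,0,0],"turn": [0,0,0],"gripper": -0.5},
  {"xyz": [0,0,0],"turn": [0,0,0],"gripper": -0.5},
])

```text
time_s: 29.28
position: [0.5536, 0.257, 0.1905]
tool_rot: [[0.314, 0.949, -0.0], [0.949, -0.314, -0.0], [-0.0, -0.0, -1.0]]
ft_force: [-0.5, 0.2, -0.9]
grip_width: 0.0354
```

Run:
```python
from h import *
s=env.observe(); print(s["position"],s["grip_width"],s["ft_force"],psi(s)); go([.5537,.2579,.165],1)
im,D,P,c=shot("w7"); im2,_=cams.get_image("side")
save("c7",np.hstack([cv2.resize(im[180:390,130:410],(448,336)),cv2.resize(im2[70:205,190:300],(352,432),interpolation=2)[:336]]))
```

```text
[0.5536258  0.25703283 0.19054744] 0.035405977022641276 [-0.47830027  0.16157511 -0.92271505] 71.69634973974405
shift mm [ 0.9 -0.2 25.5] per row of 1 [ 0.021 -0.005  0.639] psi 71.7 t 29.2833
[0.5536 0.257  0.1905] 71.7 [-0.48  0.16 -0.92] 29.2833
```

View pics/c7.png

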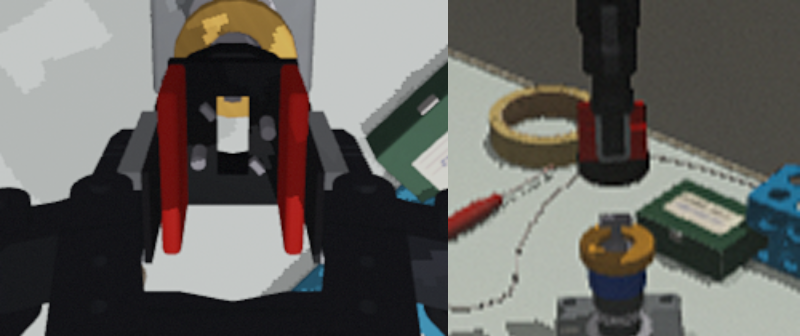

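The washer lies on the spacer, and the retainer is held level with its slot along the tool's y and the blade's x. I lower it to just above slot entry.

step_arm([
  {"xyz": [0.015,0,0.3],"turn": [0,0,0],"gripper": -0.5},
  {"xyz": [0,0,0.3],"turn": [0,0,0],"gripper": -0.5},
  {"xyz": [0,0,0],"turn": [0,0,0],"gripper": -0.5},
  {"xyz": [0,0,0.05],"turn": [0,0,0],"gripper": -0.5},
  {"xyz": [0,0,0.05],"turn": [0,0,0],"gripper": -0.5},
  {"xyz": [0,0,0.05],"turn": [0,0,0],"gripper": -0.5},
  {"xyz": [0,0,0.05],"turn": [0,0,0],"gripper": -0.5},
  {"xyz": [0,0,0.05],"turn": [0,0,0],"gripper": -0.5},
  {"xyz": [0,0,0.05],"turn": [0,0,0],"gripper": -0.5},
  {"xyz": [0,0,0.05],"turn": [0,0,0],"gripper": -0.5},
  {"xyz": [0,0,0.05],"turn": [0,0,0],"gripper": -0.5},
  {"xyz": [0,0,0],"turn": [0,0,0],"gripper": -0.5},
  {"xyz": [0,0,0],"turn": [0,0,0],"gripper": -0.5},
])

```text
time_s: 30.47
position: [0.5538, 0.2585, 0.1504]
tool_rot: [[0.313, 0.95, -0.0], [0.95, -0.313, -0.0], [-0.0, -0.0, -1.0]]
ft_force: [-0.6, 0.5, -0.5]
grip_width: 0.0352
```

Run:
```python
from h import *
s=env.observe(); print(s["position"],s["grip_width"],s["ft_force"],psi(s)); go([.5537,.2579,.142],1)
```

```text
[0.55382087 0.25853338 0.15043054] 0.03521557709481989 [-0.60357118  0.54827037 -0.49103777] 71.73338193923416
shift mm [-0.6  0.1  8.4] per row of 1 [-0.016  0.002  0.211] psi 71.73 t 30.4667
```

step_arm([
  {"xyz": [-0.012,0,0.04],"turn": [0,0,0],"gripper": -0.5},
  {"xyz": [0,0,0.04],"turn": [0,0,0],"gripper": -0.5},
  {"xyz": [0,0,0.03],"turn": [0,0,0],"gripper": -0.5},
  {"xyz": [0,0,0.03],"turn": [0,0,0],"gripper": -0.5},
  {"xyz": [0,0,0.03],"turn": [0,0,0],"gripper": -0.5},
  {"xyz": [0,0,0.03],"turn": [0,0,0],"gripper": -0.5},
  {"xyz": [0,0,0.02],"turn": [0,0,0],"gripper": -0.5},
  {"xyz": [0,0,0],"turn": [0,0,0],"gripper": -0.5},
  {"xyz": [0,0,0],"turn": [0,0,0],"gripper": -0.5},
])

```text
time_s: 31.22
position: [0.5537, 0.2581, 0.1417]
tool_rot: [[0.313, 0.95, 0.0], [0.95, -0.313, -0.0], [-0.0, 0.0, -1.0]]
ft_force: [0.2, 0.8, 0.0]
grip_width: 0.0355
```

step_arm([
  {"xyz": [0,0,0.03],"turn": [0,0,0],"gripper": -0.5},
  {"xyz": [0,0,0.03],"turn": [0,0,0],"gripper": -0.5},
  {"xyz": [0,0,0.03],"turn": [0,0,0],"gripper": -0.5},
  {"xyz": [0,0,0.03],"turn": [0,0,0],"gripper": -0.5},
  {"xyz": [0,0,0.03],"turn": [0,0,0],"gripper": -0.5},
  {"xyz": [0,0,0.03],"turn": [0,0,0],"gripper": -0.5},
  {"xyz": [0,0,0.03],"turn": [0,0,0],"gripper": -0.5},
  {"xyz": [0,0,0.03],"turn": [0,0,0],"gripper": -0.5},
  {"xyz": [0,0,0],"turn": [0,0,0],"gripper": -0.5},
  {"xyz": [0,0,0],"turn": [0,0,0],"gripper": -0.5},
])

```text
time_s: 32.05
position: [0.5537, 0.2578, 0.132]
tool_rot: [[0.314, 0.95, -0.0], [0.95, -0.314, -0.0], [-0.0, -0.0, -1.0]]
ft_force: [-0.4, -2.4, 0.4]
grip_width: 0.0351
```

step_arm([
  {"xyz": [0,0,0.025],"turn": [0,0,0],"gripper": -0.5},
  {"xyz": [0,0,0.025],"turn": [0,0,0],"gripper": -0.5},
  {"xyz": [0,0,0.025],"turn": [0,0,0],"gripper": -0.5},
  {"xyz": [0,0,0.025],"turn": [0,0,0],"gripper": -0.5},
  {"xyz": [0,0,0.025],"turn": [0,0,0],"gripper": -0.5},
  {"xyz": [0,0,0],"turn": [0,0,0],"gripper": -0.5},
  {"xyz": [0,0,0],"turn": [0,0,0],"gripper": -0.5},
])

```text
time_s: 32.63
position: [0.5538, 0.2579, 0.1279]
tool_rot: [[0.313, 0.95, 0.001], [0.95, -0.313, -0.0], [-0.0, 0.001, -1.0]]
ft_force: [-3.2, -5.0, 7.5]
grip_width: 0.035
```

step_arm([
  {"xyz": [-0.01,0,0.02],"turn": [0,0,0],"gripper": -0.5},
  {"xyz": [0,0,0.02],"turn": [0,0,0],"gripper": -0.5},
  {"xyz": [0,0,0.015],"turn": [0,0,0],"gripper": -0.5},
  {"xyz": [0,0,0],"turn": [0,0,0],"gripper": -0.5},
  {"xyz": [0,0,0],"turn": [0,0,0],"gripper": -0.5},
])

```text
time_s: 33.05
position: [0.5538, 0.2578, 0.1263]
tool_rot: [[0.313, 0.95, 0.002], [0.95, -0.313, 0.0], [0.001, 0.001, -1.0]]
ft_force: [-3.7, -2.7, 9.9]
grip_width: 0.0351
```

step_arm([
  {"xyz": [-0.01,-0.01,0.015],"turn": [0,0,0],"gripper": -0.5},
  {"xyz": [0,0,0.01],"turn": [0,0,0],"gripper": -0.5},
  {"xyz": [0,0,0],"turn": [0,0,0],"gripper": -0.5},
  {"xyz": [0,0,0],"turn": [0,0,0],"gripper": -0.5},
])

```text
time_s: 33.38
position: [0.5536, 0.2577, 0.1256]
tool_rot: [[0.313, 0.95, 0.003], [0.95, -0.313, 0.001], [0.002, 0.002, -1.0]]
ft_force: [-3.1, -2.6, 11.4]
grip_width: 0.0352
```

Run:
```python
from h import *
s=env.observe(); print(s["position"],s["grip_width"],s["ft_force"],s["wrist_torque"],psi(s))
```

```text
[0.55363479 0.25773055 0.1256362 ] 0.03515661338138858 [-3.10171302 -2.57021603 11.40156204] [-0.55797022  0.5623067  -0.02105353] 71.73652937003281
```

step_arm([
  {"xyz": [0,0,0],"turn": [0,0,0.5],"gripper": -0.5},
  {"xyz": [0,0,0],"turn": [0,0,0.5],"gripper": -0.5},
  {"xyz": [0,0,0],"turn": [0,0,0.5],"gripper": -0.5},
  {"xyz": [0,0,0],"turn": [0,0,0.5],"gripper": -0.5},
  {"xyz": [0,0,0],"turn": [0,0,0],"gripper": -0.5},
])

```text
time_s: 33.8
position: [0.554, 0.2576, 0.1257]
tool_rot: [[0.462, 0.887, 0.004], [0.887, -0.462, 0.001], [0.002, 0.003, -1.0]]
ft_force: [-1.6, -3.3, 11.7]
grip_width: 0.0349
```

Run:
```python
from h import *
s=env.observe(); print(s["position"],s["grip_width"],s["ft_force"],s["wrist_torque"],psi(s))
```

```text
[0.55404444 0.25759962 0.1256809 ] 0.034923425674876864 [-1.58481369 -3.28271407 11.68139361] [-0.66159498  0.26084312 -0.04676592] 62.4532484398144
```

step_arm([
  {"xyz": [0,0,0],"turn": [0,0,0.7],"gripper": -0.5},
  {"xyz": [0,0,0],"turn": [0,0,0.7],"gripper": -0.5},
  {"xyz": [0,0,0],"turn": [0,0,0.7],"gripper": -0.5},
  {"xyz": [0,0,0],"turn": [0,0,0.7],"gripper": -0.5},
  {"xyz": [0,0,0],"turn": [0,0,0.7],"gripper": -0.5},
  {"xyz": [0,0,0],"turn": [0,0,0.7],"gripper": -0.5},
  {"xyz": [0,0,0],"turn": [0,0,0.7],"gripper": -0.5},
  {"xyz": [0,0,0],"turn": [0,0,0.7],"gripper": -0.5},
])

```text
time_s: 34.47
position: [0.5541, 0.2577, 0.1257]
tool_rot: [[0.801, 0.598, 0.004], [0.598, -0.801, 0.001], [0.004, 0.002, -1.0]]
ft_force: [-0.0, -2.5, 11.3]
grip_width: 0.0352
```

Run:
```python
from h import *
s=env.observe(); print(s["position"],s["grip_width"],s["ft_force"],s["wrist_torque"],psi(s))
```

```text
[0.55405838 0.25765279 0.12569418] 0.035189943791656395 [-0.02984318 -2.48122437 11.27219583] [-0.57835901  0.28634215  0.03216277] 36.74709382239502
```

step_arm([
  {"xyz": [0,0,0],"turn": [0,0,0.7],"gripper": -0.5},
  {"xyz": [0,0,0],"turn": [0,0,0.7],"gripper": -0.5},
  {"xyz": [0,0,0],"turn": [0,0,0.7],"gripper": -0.5},
  {"xyz": [0,0,0],"turn": [0,0,0.7],"gripper": -0.5},
  {"xyz": [0,0,0],"turn": [0,0,0.7],"gripper": -0.5},
  {"xyz": [0,0,0],"turn": [0,0,0.7],"gripper": -0.5},
  {"xyz": [0,0,0],"turn": [0,0,0.7],"gripper": -0.5},
  {"xyz": [0,0,0],"turn": [0,0,0.7],"gripper": -0.5},
  {"xyz": [0,0,0],"turn": [0,0,0.7],"gripper": -0.5},
  {"xyz": [0,0,0],"turn": [0,0,0.7],"gripper": -0.5},
  {"xyz": [0,0,0],"turn": [0,0,0.5],"gripper": -0.5},
  {"xyz": [0,0,0],"turn": [0,0,0.5],"gripper": -0.5},
  {"xyz": [0,0,0],"turn": [0,0,0],"gripper": -0.5},
])

```text
time_s: 35.55
position: [0.5542, 0.2577, 0.1258]
tool_rot: [[1.0, 0.002, 0.004], [0.002, -1.0, 0.001], [0.004, -0.001, -1.0]]
ft_force: [0.3, -2.6, 12.0]
grip_width: 0.0355
```

Run:
```python
from h import *
s=env.observe(); print(s["position"],s["grip_width"],s["ft_force"],s["wrist_torque"],psi(s))
```

```text
[0.55420875 0.25765868 0.12575211] 0.035450163197659444 [ 0.34016    -2.64372179 11.99043153] [-0.56610768  0.14575092 -0.05473074] 0.1095271594643378
```

step_arm([
  {"xyz": [0,0,0],"turn": [0,0,0.5],"gripper": -0.5},
  {"xyz": [0,0,0],"turn": [0,0,0.5],"gripper": -0.5},
  {"xyz": [0,0,0],"turn": [0,0,0.5],"gripper": -0.5},
  {"xyz": [0,0,0],"turn": [0,0,0.5],"gripper": -0.5},
  {"xyz": [0,0,0],"turn": [0,0,0.25],"gripper": -0.5},
  {"xyz": [0,0,0],"turn": [0,0,0.25],"gripper": -0.5},
  {"xyz": [0,0,0],"turn": [0,0,0],"gripper": -0.5},
  {"xyz": [0,0,0],"turn": [0,0,0],"gripper": -0.5},
])

```text
time_s: 36.22
position: [0.5543, 0.2575, 0.1257]
tool_rot: [[0.981, -0.195, 0.005], [-0.195, -0.981, 0.001], [0.004, -0.002, -1.0]]
ft_force: [0.5, -3.1, 11.5]
grip_width: 0.0352
```

Run:
```python
from h import *
s=env.observe(); print(s["position"],s["grip_width"],s["ft_force"],s["wrist_torque"],psi(s))
```

```text
[0.55432303 0.25746332 0.12574951] 0.0352389949883364 [ 0.50849052 -3.10274921 11.49393592] [-0.68826119  0.18742971  0.03227697] -11.237536550292518
```

step_arm([
  {"xyz": [0,0,0],"turn": [0,0,0.15],"gripper": -0.5},
  {"xyz": [0,0,0],"turn": [0,0,0.15],"gripper": -0.5},
  {"xyz": [0,0,0],"turn": [0,0,0.15],"gripper": -0.5},
  {"xyz": [0,0,0],"turn": [0,0,0],"gripper": -0.5},
])

```text
time_s: 36.55
position: [0.5543, 0.2573, 0.1258]
tool_rot: [[0.973, -0.23, 0.005], [-0.23, -0.973, 0.0], [0.004, -0.001, -1.0]]
ft_force: [0.5, -5.4, 10.5]
grip_width: 0.0352
```

Run:
```python
from h import *
s=env.observe(); print(s["position"],s["grip_width"],s["ft_force"],s["wrist_torque"],psi(s))
```

```text
[0.55434221 0.25728537 0.12575613] 0.035214466400623645 [ 0.48458929 -5.44748419 10.54329823] [-0.83258845  0.04856577  0.09042018] -13.326190783683773
```

step_arm([
  {"xyz": [0,0,-0.02],"turn": [0,0,0],"gripper": -0.5},
  {"xyz": [0,0,-0.02],"turn": [0,0,0],"gripper": -0.5},
  {"xyz": [0,0,-0.02],"turn": [0,0,0],"gripper": -0.5},
  {"xyz": [0,0,-0.02],"turn": [0,0,0],"gripper": -0.5},
  {"xyz": [0,0,0],"turn": [0,0,0],"gripper": -0.5},
  {"xyz": [0,0,0],"turn": [0,0,0],"gripper": -0.5},
])

```text
time_s: 37.05
position: [0.5542, 0.2572, 0.1283]
tool_rot: [[0.973, -0.23, 0.004], [-0.23, -0.973, 0.0], [0.004, -0.001, -1.0]]
ft_force: [1.0, -5.4, 6.6]
grip_width: 0.035
```

Run:
```python
from h import *
s=env.observe(); print(s["position"],s["grip_width"],s["ft_force"],s["wrist_torque"],psi(s))
```

```text
[0.55423977 0.25718048 0.128344  ] 0.03502535001747036 [ 1.00149402 -5.44074198  6.62744441] [-0.81498456 -0.17653784  0.08003658] -13.29733577632642
```

step_arm([
  {"xyz": [0,0,-0.02],"turn": [0,0,0],"gripper": -0.5},
  {"xyz": [0,0,-0.02],"turn": [0,0,0],"gripper": -0.5},
  {"xyz": [0,0,0],"turn": [0,0,0],"gripper": -0.5},
  {"xyz": [0,0,0],"turn": [0,0,0],"gripper": -0.5},
])

```text
time_s: 37.38
position: [0.554, 0.2572, 0.1296]
tool_rot: [[0.973, -0.23, 0.003], [-0.23, -0.973, -0.0], [0.003, -0.001, -1.0]]
ft_force: [2.1, -4.9, 4.6]
grip_width: 0.0352
```

Run:
```python
from h import *
s=env.observe(); print(s["position"],s["grip_width"],s["ft_force"],s["wrist_torque"],psi(s))
```

```text
[0.55401161 0.25718887 0.12957055] 0.03518888048604737 [ 2.05062674 -4.89607     4.60788211] [-0.84584591 -0.26367479  0.06088284] -13.299390465159789
```

step_arm([
  {"xyz": [0,0,-0.02],"turn": [0,0,0],"gripper": -0.5},
  {"xyz": [0,0,0],"turn": [0,0,0],"gripper": -0.5},
  {"xyz": [0,0,0],"turn": [0,0,0],"gripper": -0.5},
  {"xyz": [0,0,0],"turn": [0,0,0],"gripper": 0.1},
  {"xyz": [0,0,0],"turn": [0,0,0],"gripper": 0.1},
  {"xyz": [0,0,0],"turn": [0,0,0],"gripper": 0.1},
  {"xyz": [0,0,-0.3],"turn": [0,0,0],"gripper": 0.1},
  {"xyz": [0,0,-0.7],"turn": [0,0,0],"gripper": 0.3},
  {"xyz": [0,-0.5,-0.8],"turn": [0,0,0],"gripper": 0.3},
  {"xyz": [0,-0.5,-0.8],"turn": [0,0,0],"gripper": 0.3},
  {"xyz": [0,0,0],"turn": [0,0,0],"gripper": 0.3},
  {"xyz": [0,0,0],"turn": [0,0,0],"gripper": 0.3},
  {"xyz": [0,0,0],"turn": [0,0,0],"gripper": 0.3},
])

```text
time_s: 38.47
position: [0.5617, 0.2964, 0.2324]
tool_rot: [[0.973, -0.229, -0.002], [-0.229, -0.973, -0.0], [-0.002, 0.001, -1.0]]
ft_force: [-0.9, 1.1, -0.2]
grip_width: 0.0552
```

Run:
```python
from h import *
im,D,P,c=shot("w8"); Z=P[...,2]; hsv=cv2.cvtColor(im,cv2.COLOR_RGB2HSV)
m=((cv2.inRange(hsv,(0,120,50),(8,255,255))>0)&(Z>.12)&(Z<.145)).astype(np.uint8)*255; ws=[]
for c1 in cv2.findContours(m,0,2)[0]:
  if cv2.contourArea(c1)>60:
    z=np.percentile(Z[m>0],60); W=np.array([ray("wrist",*p[0],z,c)[:2]*1000 for p in c1],np.float32); r=cv2.minAreaRect(W); ws.append(r[0]); print(z,r,cv2.fitEllipse(W)[2])
print("centre",np.mean(ws,0))
for i in range(2):
  if len(ws)>1: d=np.subtract(ws[1],ws[0]); print("y axis",np.degrees(np.arctan2(d[1],d[0])));break
im2,_=cams.get_image("side"); x,y=int(np.median(np.nonzero(m)[1])),int(np.median(np.nonzero(m)[0]))
a=im[max(0,y-70):y+70,max(0,x-93):x+93]
save("c8",np.hstack([cv2.resize(a,(448,336)),cv2.resize(im2[90:205,190:300],(352,368),interpolation=2)[:336]]))
```

```text
[0.5617 0.2964 0.2324] -13.27 [-0.87  1.09 -0.17] 38.4667
0.13334327066688667 ((569.2537841796875, 256.4317626953125), (46.47517013549805, 5.387999534606934), 76.36275482177734) 166.90863037109375
0.13334327066688667 ((539.9934692382812, 263.6650085449219), (47.22474670410156, 5.534306526184082), 76.09526062011719) 165.88099670410156
centre [554.62362671 260.04838562]
y axis 166.11466980627893
```

View pics/c8.png

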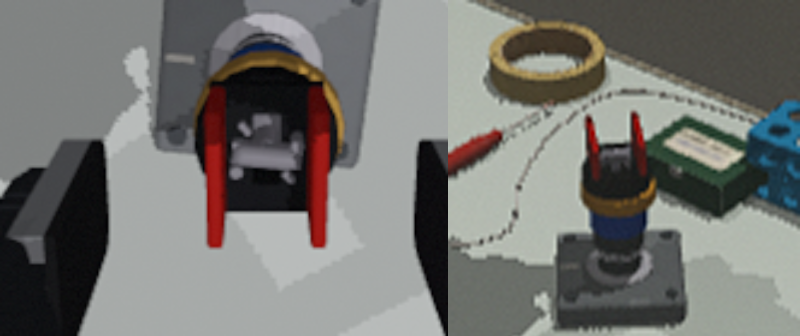

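The retainer is free and locked. The wrist view shows the blade lying across the slot between the ridges and pins at about (265,150), with the yaw about 85° from the head and the wing tops at about 133 mm, as expected. I check the bystanders, then hand in.

Run:
```python
from h import *
im,D=cams.get_image("top"); a=np.load("pics/top0.npz")["im"]
for n,(u,v) in dict(vial=(240,148),drop=(242,321),dish=(338,147)).items(): print(n,"mean diff",np.abs(im[v-18:v+18,u-18:u+18].astype(int)-a[v-18:v+18,u-18:u+18]).mean())
s=env.observe(); print(s["time_s"],s["ft_force"]); print(order.close_job())
```

```text
vial mean diff 9.64454732510288
drop mean diff 9.514146090534979
dish mean diff 9.427983539094651
38.6167 [-0.39253273  0.31212463  0.03049305]
the job is handed in; nothing more can be done
None
```

The spindle is rebuilt and the job was handed in at about 38.6 s; no verdict was reported. The spacer, then the washer, went down onto the sprung bearing by feel. The retainer went over the head, was pressed down with 10–12 N and turned clockwise to its stop. I eased it up until the blade sat between the ridges and pins, then let go.

- **Forces:** the highest push I read at the end of a move was about 12 N, so well under 25 N. I read the force only at the end of each move, so a short spike between readings would not show.
- **Retainer angle:** the tool's yaw puts it about 85° from the head, and the last wrist image gives about 85.5°. That is a degree or two past the stated stop near 83°, and my base angle is only good to about 0.5°.
- **Retainer height:** the wing tops read about 133 mm, which matches the locked position.
- **Off-centre reading:** the last wrist image puts the wings' centre about 2 mm from the shaft axis. The wrist camera was offset for that picture, so I treated this as calibration error. I did not measure the retainer's level or its holding force after release.
- **Bystanders:** the top-view comparison at the vial, the dropper bottle and the dish changed by the same small amount at all three. I read that as noise, so none shows signs of having moved; I did not measure their positions again.

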